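# Try the frosted diffuser in the lamp prototype

## Robot

A 6-joint arm with a two-finger parallel gripper is mounted at the origin on the work surface. World frame = base frame: x ahead of the robot, y to its left, z up, the work surface at z = 0. Lengths are in m, angles in rad, forces in N, time in s.
With the tool pointing down it reaches from about 0.225 to 0.875 m from the base axis. Payload 3.4 kg.
Tool frame: the origin (TCP) lies at the very end of the fingers, on their centre line; the grasp point (between the pads) lies behind it (manip.tcp_to_grasp is the z of the grasp point in the tool frame, in m); z points along the fingers, y is the direction in which the jaws open and shut (so a half turn about z gives the same grasp; the last joint's range is limited). The gripper opens to 85 mm and grips with 20 to 120 N. Pads are 22 mm wide; open, the fingers measure 114 mm over their backs; the gripper's body (76 mm by 85 mm) begins 54 mm behind the grasp point. The pads swing forward as they close: fully open they stand 13 mm farther back than shut.
Start: joints at [1.038, 0.276, 1.505, -0, 1.361, -0.121], TCP at [0.23, 0.527, 0.193] pointing down, gripper open.
Joint ranges: [-2.89, 2.89], [-0.75, 2.08], [0.22, 2.7], [-1.18, 4.32], [0.11, 2.71], [-2.7, 2.7]. Speed limits (rad/s): [2.57, 2.57, 3.14, 3.14, 3.14, 3.14].

## Interface

Orientations are given as a unit quaternion [w, x, y, z].
In Python, from rig import manip, eyes gives the robot as it stands.
- The arm moves only by the tool servo_tool, never from a script. Its argument "increments" is a list of rows, each an object with "slide": the shift along the tool's x, y, z in m, a list of three; "spin": the turn about the tool's z in degrees. A call has 1 to 8 rows; each row shifts and turns the commanded pose from where the row before left it, along the tool's axes as they then stand; what a row does not reach is not made up. A row lasts 1/10 s, in which the tool goes at most 50 mm and 8.59 degrees, less where a joint would pass 70% of its speed; a pose out of reach is approached as far as the arm can. A call is refused whole if a number of a shift passes 0.05 or a number of a turn 8.59, either way. A call with a gripper value outside its range is refused whole. "hand" is the opening, from 0 (shut) to 1 (fully open), set as the call begins (left out, the last holds). The fingers move at their own pace and stop on an object; "newtons" is the grip in N (left out, the last holds). Time passes only in rows, so rows that do not move let the fingers close. It gives the time, the measured TCP pose, the force and the opening at its end, in the units of the state.
- manip.get_state(): the state, without advancing time (a new reading comes with each control period).
- eyes.get_image(name): name is "side" or "top"; returns the picture (400x640x3 uint8, blue, green, red); there is no depth.
- eyes.calibration(name): a dict with "fx", "fy", "cx", "cy" (pixels), "rvec" (rotation vector, rad) and "tvec" (3), from world to camera coordinates, as OpenCV has them. Camera axes: x right, y down, z forward; pixel columns grow to the right and rows downward; lengths in m; the calibration is good to about 2 mm. A picture is of the moment at which its call begins. calibration takes no time and is no camera call.
- manip.sign_off(): hands the job in, once; it reports no verdict.
The state is a dict: "clock": time; "qpos": joint angles; "qd": joint speeds; "effort": joint torques, N m; "position": TCP position; "ee_rot": TCP orientation; "contact_force": force on the tool from outside, world axes, zero at the start; "moment": the same for the moment, N m; "width": finger opening in m.
Only numpy, scipy, OpenCV 4.12 (cv2) and the standard library are available. Lean on these libraries where they do the work, as an engineer would, in place of code of your own. Each camera call takes 0.05 s, during which the arm holds its last target.

## Task

Ease the frosted white diffuser cone out of the foam of the propped-up sample case and nest it upright, narrow end down, in the tapered shade of the lamp prototype for a light test. Lower it in the grip until the two tapers just meet and let go there, so that it sits straight and loose under its own weight: do not drop it in or press it down, or it wedges. Leave the amber cone in the case, and the coffee cup, safety glasses and marker where they are.

Things in the scene. Friction and masses are not known exactly. Their poses are not given: they have to be found in the camera images.
- diffuser: Frosted white tapered sleeve, 120 mm long, wide end closed, outer diameter 31 mm at the narrow end to 60.5 mm at the wide end (half-angle 7 deg), 0.12 to 0.2 kg. Origin: centre of narrow end; z axis towards the wide end. Starts narrow end down in a case pocket, leaning 33 deg from vertical to the case's front: lower 60 mm in foam, upper 60 mm bare, 35 mm free all round.
- amber_diffuser: Amber (orange) cone of the same shape and size in the other pocket, 100 mm beside it; same origin and axes. It stays in the case.
- case: Open aluminium sample case with dark foam, fixed, propped on a rear kickstand. Origin on the table under the middle of the tray; x level, to its raised rear; y along its width; z up. Tray 130 x 208 mm, 70 mm thick, tilted 33 deg about y, so its foam face looks up and to -x. Two round pockets at y = +50 and -50 mm, axis (-0.545, 0, 0.839) in this frame, 60 mm deep.
- pocket (a point): Centre of the foam face, midway between the two pockets; z axis square to the foam face (the direction to draw a cone out), y towards the +y pocket, 50 mm away. Pale sprung foam nubs in each pocket hold its cone with about 6 to 10 N against a straight pull along z; small sideways wiggles ease it; it is free after about 45 mm and clear of the foam after 60 mm.
- lamp: Lamp prototype, fixed: clear base disc 160 mm across with circuit board and LED, three wooden rods at 62 mm radius, a clear upper disc 144 mm across with its top at 102 mm (nuts to 108 mm), and through its middle an upright smoky tapered shade, an open tube from 36 to 126 mm above the table. Origin: centre of the underside, on the table; z up, along the shade's axis.
- shade_mouth (a point): Centre of the shade's mouth, level with its dark rim, 126 mm above the table. Inside, the shade tapers like the diffuser: inner diameter 47 mm at the mouth, 25 mm at its lower end 90 mm below; wall 4 mm, rim 60 mm across outside, 24 mm above the upper disc.
- seat (a point): Point on the shade's axis 61 mm above the table, 65 mm below the mouth: the diffuser's narrow end is here when the tapers just meet; 55 mm of it then stand out of the mouth. Sideways play: 1.2 mm either way per 10 mm above this, so it touches sooner if off-centre. A push of over 10 N or a fall of over 8 mm can wedge it.
- coffee_cup: Takeaway coffee cup with black lid, 84 mm across, 109 mm high, standing. Origin at the centre of its underside.
- safety_glasses: Folded safety glasses, 140 mm wide (y), 40 mm deep (x), 44 mm high. Origin under their middle.
- marker: Black marker pen lying on the table, 140 mm long (x), 16 mm thick. Origin under its middle.
Mind the look-alikes: they are no part of the job. What is shaped like the lamp but blue or green is not meant.

How it is judged:
On the way, in this order (a step that is already met when the one before it is completed fails the run):
1. the white diffuser is drawn clear of its pocket (distance of diffuser from where it was at the start of the episode above 0.065 m and contact force between diffuser and case below 0.05 N and contact force between the fingers and diffuser above 0.3 N), for 0.1 s.
2. it is lowered upright into the shade, still held, its narrow end within 20 mm of the seat (z of diffuser in the frame of seat below 0.02 m and horizontal distance between diffuser and seat below 0.006 m and angle between diffuser's own z axis and vertical below 0.12 rad and contact force between the fingers and diffuser above 0.3 N), for 0.1 s.
At the end, for the whole second after the job is handed in: The white diffuser stands let go and at rest in the shade, narrow end down: its narrow end within 4 mm of the seat in height and sideways, its axis within 3.4 degrees of vertical. The amber cone is within 10 mm, and cup, glasses and marker are within 20 mm, of where they stood (z of diffuser in the frame of seat between -0.004 and 0.004 m and horizontal distance between diffuser and seat below 0.004 m and angle between diffuser's own z axis and vertical below 0.06 rad and linear speed of diffuser below 0.02 m/s and contact force between the fingers and diffuser below 0.05 N and distance of amber_diffuser from where it was at the start of the episode below 0.01 m and distance of each of coffee_cup, safety_glasses, marker from where it was at the start of the episode below 0.02 m); the robot touches nothing.
It fails at once if the tapers are wedged: the diffuser is pressed or dropped so hard that lamp and diffuser squeeze each other with over 60 N, summed all round the taper (some 15 N of push, or a fall of 15 mm) (contact force between diffuser and lamp above 60 N).
It fails at once if the amber cone is pulled or pushed more than 10 mm (distance of amber_diffuser from where it was at the start of the episode above 0.01 m).
It fails at once if the cup, the glasses or the marker is shifted more than 20 mm (distance of any of coffee_cup, safety_glasses, marker from where it was at the start of the episode above 0.02 m).
It also fails if it takes over 51 s, if anything falls off the work surface, if the arm or the gripper's body presses on something with over 40 N, if the wrist force passes 120 N, or if a joint passes its speed limit or range.

## Working session

There is one attempt and no reset: what is moved stays moved. The work goes in short steps, Python scripts to look and compute and a tool call to move; the robot and the scene stay as the last step left them, time stands still between calls to the robot, and variables do not carry over. Pictures are saved under pics/ and viewed, and the job is handed in when it is done.

Besides the shell and the picture viewer there is one more tool, called after "Emit:" as name(argument=value, ...), one argument or row to a line, values as JSON. servo_tool: Moves the arm, as the interface text tells. Its arguments: {"type":"object","properties":{"increments":{"type":"array","items":{"type":"object","properties":{"slide":{"type":"array","items":{"type":"number"}},"spin":{"type":"number"}}}},"hand":{"type":"number"},"newtons":{"type":"number"}},"required":["increments"]}

```bash
ls; mkdir -p pics; python3 - <<'E'
from rig import manip, eyes
import cv2,numpy as np
s=manip.get_state(); print(s); print(manip.tcp_to_grasp)
for n in("side","top"):
    cv2.imwrite(f"pics/{n}0.png",eyes.get_image(n)); c=eyes.calibration(n); print(c)
    R=cv2.Rodrigues(np.array(c["rvec"],float))[0]; print("cam pos",-R.T@np.array(c["tvec"]).ravel())
E
```

```text
pics
{'clock': 0.0, 'qpos': array([ 1.03799377e+00,  2.76597707e-01,  1.50613334e+00,  7.63218248e-06,
        1.36066138e+00, -1.21002203e-01]), 'qd': array([-0.00014407,  0.00057297,  0.0005595 ,  0.00068224, -0.00131648,
       -0.00022908]), 'effort': array([-4.04038537e-04, -4.16769755e+01, -2.45803607e+01, -1.41987284e-04,
        1.07012299e-02,  2.08104586e-05]), 'position': array([0.22985477, 0.52642425, 0.19233812]), 'ee_rot': array([-2.92496746e-04,  2.04449105e-01,  9.78876782e-01, -8.51030164e-04]), 'contact_force': array([-0.14877892,  0.03421782, -0.10621143]), 'moment': array([-0.00613051,  0.00330512, -0.00556657]), 'width': 0.08530025216949905}
-0.0187
{'fx': 515.3362401574458, 'fy': 515.3362401574458, 'cx': 316.89977032178973, 'cy': 189.3957477726986, 'rvec': array([ 2.226487  , -0.18298011,  0.06609117]), 'tvec': array([-0.57231248,  0.13130509,  1.10484939])}
cam pos [ 0.45571812 -0.8716234   0.77334884]
{'fx': 459.2800038889353, 'fy': 459.2800038889353, 'cx': 323.80977069756807, 'cy': 193.3385266043051, 'rvec': array([ 2.17275593, -2.11560091,  0.21524863]), 'tvec': array([-0.02621416,  0.58392335,  1.13102469])}
cam pos [0.38193763 0.02003473 1.21432811]
```

View pics/side0.png

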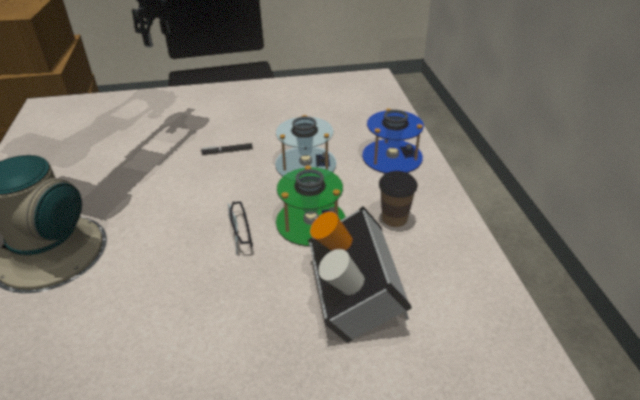

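View pics/top0.png

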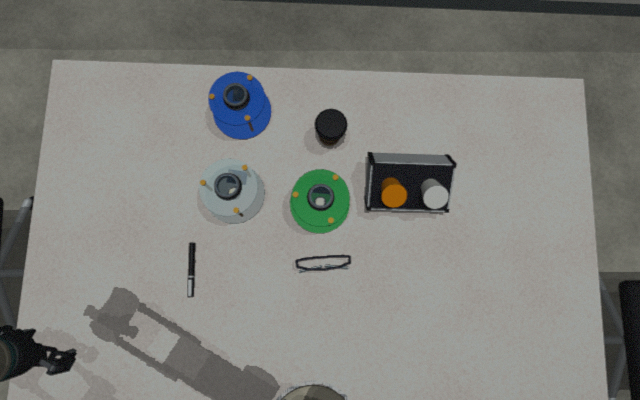

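The white diffuser shows at side (342,270) and top (434,194). The amber look-alike is at side (330,232) and top (393,193). The clear lamp is at side (304,145) and top (230,190). The look-alike lamps are green at top (320,200) and blue at top (238,100). I'll check these in close crops.

```bash
python3 - <<'E'
import cv2,numpy as np
s=cv2.imread("pics/side0.png");t=cv2.imread("pics/top0.png")
def crop(im,x,y,w,h):return cv2.resize(im[y:y+h,x:x+w],(400,300),interpolation=cv2.INTER_CUBIC)
a=np.vstack([np.hstack([crop(s,290,200,140,105),crop(t,350,140,120,90)]),np.hstack([crop(s,260,105,100,75),crop(t,190,150,88,66)])])
cv2.imwrite("pics/crop0.png",a)
E
```

```text
(no output)
```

View pics/crop0.png

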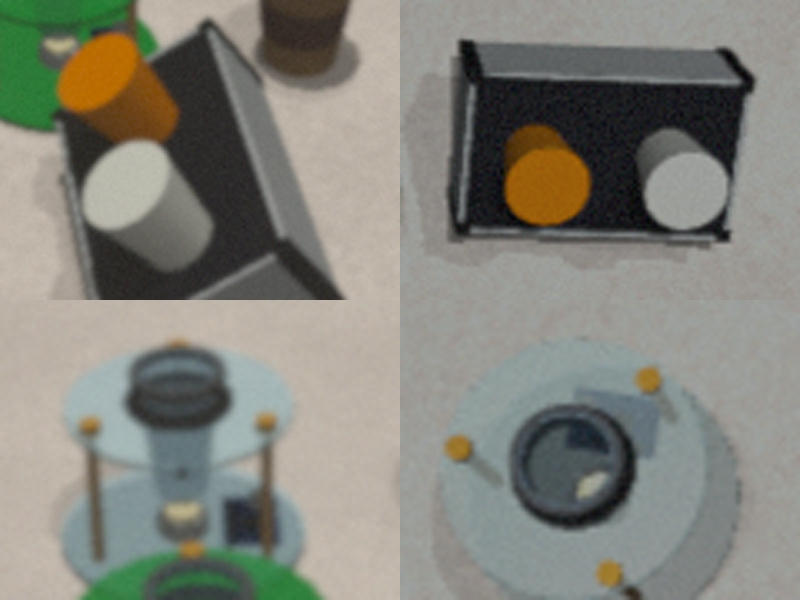

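The crops show the white cone nearest the -y side of the case, and the lamp with clear discs and a dark rim. Next I'll measure them.

```bash
cat > h.py <<'E'
import cv2,numpy as np
from rig import manip,eyes
def cal(n):
    c=eyes.calibration(n);R=cv2.Rodrigues(np.array(c["rvec"],float))[0];t=np.array(c["tvec"],float).ravel()
    K=np.array([[c["fx"],0,c["cx"]],[0,c["fy"],c["cy"]],[0,0,1]]);return K,R,t
def ray(n,p):
    K,R,t=cal(n);d=R.T@np.linalg.solve(K,[p[0],p[1],1.]);return -R.T@t,d/np.linalg.norm(d)
def onz(n,p,z):
    o,d=ray(n,p);return o+d*(z-o[2])/d[2]
def tri(ps,pt):
    K1,R1,t1=cal("side");K2,R2,t2=cal("top")
    X=cv2.triangulatePoints(K1@np.c_[R1,t1],K2@np.c_[R2,t2],np.array(ps,float),np.array(pt,float));X=(X[:3]/X[3]).ravel()
    return X,proj("side",X)-ps,proj("top",X)-pt
def proj(n,X):
    K,R,t=cal(n);u=K@(R@np.asarray(X,float)+t);return u[:2]/u[2]
E
python3 - <<'E'
from h import *
s=cv2.imread("pics/side0.png");t=cv2.imread("pics/top0.png")
def blob(im,roi,f):
    x,y,w,h=roi;r=cv2.resize(im[y:y+h,x:x+w],None,fx=4,fy=4,interpolation=cv2.INTER_CUBIC)
    m=f(r.astype(int)).astype(np.uint8)*255
    cs=sorted(cv2.findContours(m,cv2.RETR_EXTERNAL,cv2.CHAIN_APPROX_NONE)[0],key=cv2.contourArea)[::-1]
    out=[]
    for c in cs[:4]:
        if cv2.contourArea(c)<20:continue
        e=cv2.fitEllipse(c); M=cv2.moments(c)
        cv=lambda p:np.array([(p[0]+.5)/4-.5+x,(p[1]+.5)/4-.5+y])
        out.append((cv(e[0]),np.array(e[1])/4,e[2],cv((M['m10']/M['m00'],M['m01']/M['m00'])),cv2.contourArea(c)/16))
    return out
for px in[(335,262),(350,280),(360,285)]:print("s",px,s[px[1],px[0]])
for px in[(436,196),(431,183),(425,190),(393,194),(389,181)]:print("t",px,t[px[1],px[0]])
print(s[232,325],s[240,340])
for th in(170,180,190): 
  print(th)
  for o in blob(s,(315,245,35,40),lambda r:(r.min(2)>th))[:1]:print(o)
for th in(150,165,180): 
  for o in blob(t,(418,172,32,40),lambda r:(r.min(2)>th))[:1]:print(o)
E
```

```text
s (335, 262) [174 187 188]
s (350, 280) [102 108 109]
s (360, 285) [110 116 118]
t (436, 196) [155 158 159]
t (431, 183) [102 106 105]
t (425, 190) [83 83 82]
t (393, 194) [ 10  95 156]
t (389, 181) [ 10  59 101]
[  2 110 188] [ 23  68 111]
170
(array([333.65468597, 264.1054554 ]), array([20.43337822, 31.46637344]), 43.95528030395508, array([333.65030436, 264.1281779 ]), 503.96875)
180
190
(array([435.62419319, 196.64047432]), array([20.69979286, 23.45705986]), 61.4164924621582, array([435.62683984, 196.63837136]), 380.75)
```

```bash
cat >> h.py <<'E'
def blob(im,roi,f,n=1,k=4):
    x,y,w,h=roi;r=cv2.resize(im[y:y+h,x:x+w],None,fx=k,fy=k,interpolation=cv2.INTER_CUBIC)
    m=f(r.astype(int)).astype(np.uint8)*255
    cs=sorted(cv2.findContours(m,cv2.RETR_EXTERNAL,cv2.CHAIN_APPROX_NONE)[0],key=cv2.contourArea)[::-1]
    out=[]
    for c in cs[:n]:
        if len(c)<6:continue
        e=cv2.fitEllipse(c);M=cv2.moments(c)
        out.append(((np.array(e[0])+.5)/k-.5+[x,y],np.round(np.array(e[1])/k,1),round(e[2]),cv2.contourArea(c)/k/k))
    return out
E
python3 - <<'E'
from h import *
s=cv2.imread("pics/side0.png");t=cv2.imread("pics/top0.png")
res={}
for th in(140,148,156):
  o=blob(s,(312,245,45,45),lambda r:r[...,1]>th)[0];print("s",th,o); 
  if th==148:ws=o[0]
for th in(122,130,138):
  o=blob(t,(415,172,33,38),lambda r:r[...,1]>th)[0];print("t",th,o)
  if th==130:wt=o[0]
o=blob(s,(305,207,50,50),lambda r:(r[...,2]>145)&(r[...,0]<90))[0];print("as",o);a=o[0]
o=blob(t,(375,172,35,40),lambda r:(r[...,2]>128)&(r[...,0]<70))[0];print("at",o);b=o[0]
W=tri(ws,wt);A=tri(a,b);print("W",W);print("A",A,np.linalg.norm(W[0]-A[0]))
# nuts
for o in blob(t,(192,155,75,70),lambda r:(r[...,2]-r[...,0]>50),3):print("nut top",o,onz("top",o[0],.106))
n=np.mean([onz("top",o[0],.106) for o in blob(t,(192,155,75,70),lambda r:(r[...,2]-r[...,0]>50),3)],0);print(n)
for o in blob(s,(270,112,70,30),lambda r:(r[...,2]-r[...,0]>35),4):print("nut side",o,onz("side",o[0],.106))
for th in(60,75,90):
  o=blob(t,(210,165,40,40),lambda r:r.max(2)<th)[0];print("rim top",th,o,onz("top",o[0],.126))
E
```

```text
s 140 (array([333.82693672, 264.30405045]), array([24.4, 35.4]), 45, 677.21875)
s 148 (array([333.75673103, 264.28282166]), array([23.9, 34.9]), 45, 656.25)
s 156 (array([333.72032928, 264.27004242]), array([23.4, 34.5]), 45, 633.15625)
t 122 (array([435.54748344, 196.61043549]), array([22.3, 24.9]), 62, 433.84375)
t 130 (array([435.58277512, 196.63513756]), array([21.9, 24.7]), 62, 424.09375)
t 138 (array([435.60393524, 196.65241241]), array([21.6, 24.4]), 63, 412.53125)
as (array([323.98527336, 224.86433411]), array([20.4, 32.2]), 48, 515.78125)
at (array([393.7889576 , 195.30147934]), array([22.2, 24.5]), 71, 427.90625)
W (array([ 0.56785479, -0.27551175,  0.14035031]), array([ 0.35369714, -0.08789906]), array([-0.00986516,  0.32284248]))
A (array([ 0.56808939, -0.17515503,  0.14054222]), array([ 0.33940885, -0.08439836]), array([-0.01035652,  0.33859863])) 0.1003571799177564
nut top (array([235.56525803, 209.70439148]), array([5.2, 5.4]), 134, 21.75) [0.52831051 0.20349441 0.106     ]
nut top (array([202.31407166, 182.01342583]), array([5.1, 5.4]), 103, 21.34375) [0.59412255 0.28
[... 162 characters left out ...]
  ]
nut side (array([281.94923592, 135.76422691]), array([3.9, 4.6]), 75, 13.9375) [0.52648305 0.20011627 0.106     ]
nut side (array([326.13197327, 134.75034142]), array([3.9, 4.5]), 89, 13.625) [0.6330557  0.18513384 0.106     ]
nut side (array([304.11613083, 114.97247505]), array([2.3, 5.1]), 88, 8.6875) [0.59333839 0.29031316 0.106     ]
rim top 60 (array([226.50415802, 185.0827713 ]), array([26. , 27.7]), 123, 96.6875) [0.58453657 0.22515649 0.126     ]
rim top 75 (array([227.21612549, 185.73513222]), array([25.6, 26.2]), 102, 138.03125) [0.58299728 0.22336534 0.126     ]
rim top 90 (array([227.78092003, 186.19525337]), array([27.1, 27.6]), 63, 587.25) [0.5819164  0.22195328 0.126     ]
```

Both cap centres triangulate to about 0.140 m in height and lie 100.4 mm apart, against 100 mm given, and the ray residuals are under 0.4 px. The nut triangle has sides of 107 mm, as it should, which puts the lamp axis at about (0.585, 0.226). Next I rise and square the tool so the jaws run along world y.

Emit:
servo_tool(
  increments=[
    {"slide": [0, 0, -0.03], "spin": -7.9},
    {"slide": [0, 0, -0.03], "spin": -7.9},
    {"slide": [0, 0, -0.03], "spin": -7.8},
    {"slide": [0, 0, 0]},
  ],
  hand=1,
  newtons=40,
)

```text
$.increments[3]: bad value
```

Emit:
servo_tool(
  increments=[
    {"slide": [0, 0, -0.03], "spin": -7.9},
    {"slide": [0, 0, -0.03], "spin": -7.9},
    {"slide": [0, 0, -0.03], "spin": -7.8},
    {"slide": [0, 0, 0], "spin": 0},
  ],
  hand=1,
  newtons=40,
)

```text
clock: 0.5
position: [0.2313, 0.5289, 0.2875]
ee_rot: [0.002, -0.001, 1.0, 0.004]
contact_force: [-0.1, -1.2, 0.4]
width: 0.0855
```

Emit:
servo_tool(
  increments=[
    {"slide": [-0.016, -0.036, 0], "spin": 0},
    {"slide": [-0.016, -0.036, 0], "spin": 0},
    {"slide": [-0.016, -0.036, 0], "spin": 0},
    {"slide": [-0.016, -0.036, 0], "spin": 0},
    {"slide": [-0.016, -0.036, 0], "spin": 0},
    {"slide": [-0.016, -0.036, 0], "spin": 0},
    {"slide": [-0.016, -0.036, 0], "spin": 0},
    {"slide": [-0.016, -0.036, 0], "spin": 0},
  ],
)

```text
clock: 1.3
position: [0.358, 0.2372, 0.2822]
ee_rot: [-0.001, 0.0, 1.0, -0.0]
contact_force: [0.7, 0.3, -0.2]
width: 0.0857
```

Emit:
servo_tool(
  increments=[
    {"slide": [-0.016, -0.036, 0], "spin": 0},
    {"slide": [-0.016, -0.036, 0], "spin": 0},
    {"slide": [-0.016, -0.036, 0], "spin": 0},
    {"slide": [-0.016, -0.036, 0], "spin": 0},
    {"slide": [-0.016, -0.036, 0], "spin": 0},
    {"slide": [-0.016, -0.036, 0], "spin": 0},
    {"slide": [-0.016, -0.036, 0], "spin": 0},
    {"slide": [-0.016, -0.036, 0], "spin": 0},
  ],
)

```text
clock: 2.1
position: [0.486, -0.0505, 0.2821]
ee_rot: [-0.001, 0.001, 1.0, 0.0]
contact_force: [1.0, -0.3, -0.2]
width: 0.0857
```

Emit:
servo_tool(
  increments=[
    {"slide": [-0.016, -0.036, 0], "spin": 0},
    {"slide": [-0.016, -0.036, 0], "spin": 0},
    {"slide": [-0.016, -0.036, 0], "spin": 0},
    {"slide": [-0.016, -0.036, 0], "spin": 0},
    {"slide": [-0.016, -0.036, 0], "spin": 0},
    {"slide": [0, 0, 0], "spin": 0},
  ],
)

```text
clock: 2.7
position: [0.5673, -0.2337, 0.2802]
ee_rot: [-0.001, 0.003, 1.0, -0.0]
contact_force: [-0.1, 0.6, 0.1]
width: 0.0854
```

Emit:
servo_tool(
  increments=[
    {"slide": [-0.006, -0.021, 0.02], "spin": 0},
    {"slide": [-0.006, -0.021, 0.03], "spin": 0},
    {"slide": [0, 0, 0.03], "spin": 0},
    {"slide": [0, 0, 0], "spin": 0},
  ],
)

```text
clock: 3.1
position: [0.5748, -0.2689, 0.1973]
ee_rot: [-0.005, 0.001, 1.0, 0.003]
contact_force: [-0.3, 0.2, -0.8]
width: 0.0857
```

```bash
python3 - <<'E'
from h import *
s=eyes.get_image("side");t=eyes.get_image("top");p=manip.get_state()["position"]
print(p,proj("side",p),proj("top",p))
c=lambda im,x,y:cv2.resize(im[y:y+120,x:x+120],(400,400),interpolation=cv2.INTER_CUBIC)
cv2.imwrite("pics/side1f.png",s);cv2.imwrite("pics/p1.png",np.hstack([c(s,280,180),c(t,370,130)]))
E
```

```text
[ 0.5777183  -0.27009283  0.20271229] [339.6423856  234.09293938] [440.5730938  188.08634737]
```

View pics/p1.png

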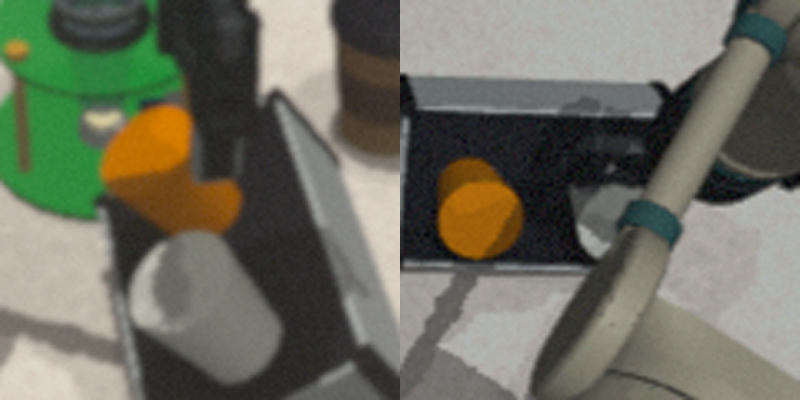

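```bash
python3 - <<'E'
from h import *
p=manip.get_state()["position"];print(p)
for dy in(-.05,.05):
  for dz in (0,.013): print(dy,dz,proj("side",p+[0,dy,dz]))
E
```

```text
[ 0.5777183  -0.27009283  0.20271229]
-0.05 0 [345.78569288 255.91179396]
-0.05 0.013 [345.93568557 249.87742412]
0.05 0 [334.0482399  214.22451253]
0.05 0.013 [334.07623393 208.34931592]
```

```bash
python3 - <<'E'
from h import *
s=cv2.imread("pics/side1f.png")
cv2.imwrite("pics/p2.png",cv2.resize(s[130:290,250:430],(720,600*16//15),interpolation=cv2.INTER_CUBIC)[:600])
E
```

```text
(no output)
```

View pics/p2.png

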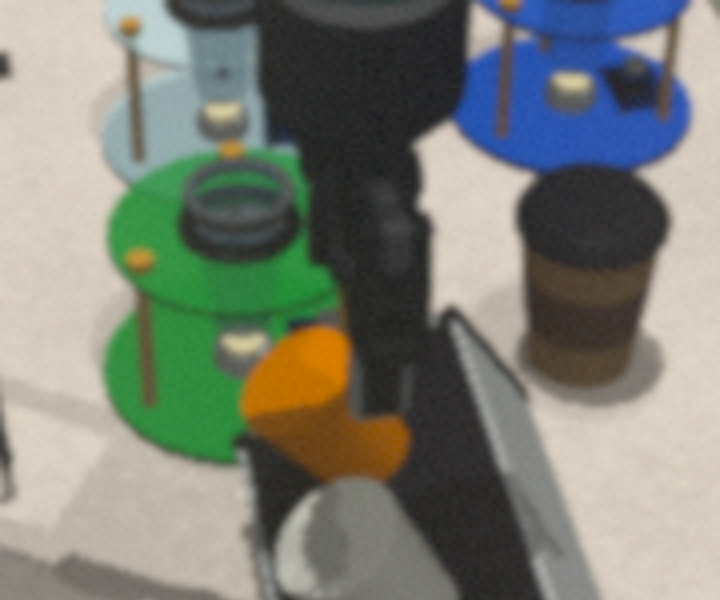

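Emit:
servo_tool(
  increments=[
    {"slide": [0, 0, 0], "spin": 0},
    {"slide": [0, 0, 0], "spin": 0},
  ],
)

```text
clock: 3.4
position: [0.5792, -0.271, 0.2054]
ee_rot: [0.002, -0.0, 1.0, -0.001]
contact_force: [0.5, 0.3, 0.8]
width: 0.0853
```

```bash
python3 - <<'E'
from h import *
p=manip.get_state()["position"];print(p)
for d in[(0,-.042,.073),(.038,-.042,.073),(0,-.05,.013),(0,.05,.013),(0,-.05,.06),(0,0,.2)]: print(d,proj("side",p+d),proj("top",p+d))
s=eyes.get_image("side");t=eyes.get_image("top")
cv2.imwrite("pics/p3.png",np.hstack([cv2.resize(s[150:270,280:400],(400,400),interpolation=cv2.INTER_CUBIC),cv2.resize(t[130:230,400:500],(400,400),interpolation=cv2.INTER_CUBIC)]))
E
```

```text
[ 0.57918703 -0.27098359  0.20542512]
(0, -0.042, 0.073) [346.7162357 215.6820661] [470.9705344  181.43581995]
(0.038, -0.042, 0.073) [372.05015736 212.73196231] [470.41516934 163.80737051]
(0, -0.05, 0.013) [347.03024579 248.89219953] [465.20967917 186.82253278]
(0, 0.05, 0.013) [335.0415728  207.34737901] [420.61498145 185.50658183]
(0, -0.05, 0.06) [347.64242222 225.9096507 ] [472.58181836 182.74527668]
(0, 0, 0.2) [342.33091137 126.09350996] [472.24977295 167.10447339]
```

View pics/p3.png

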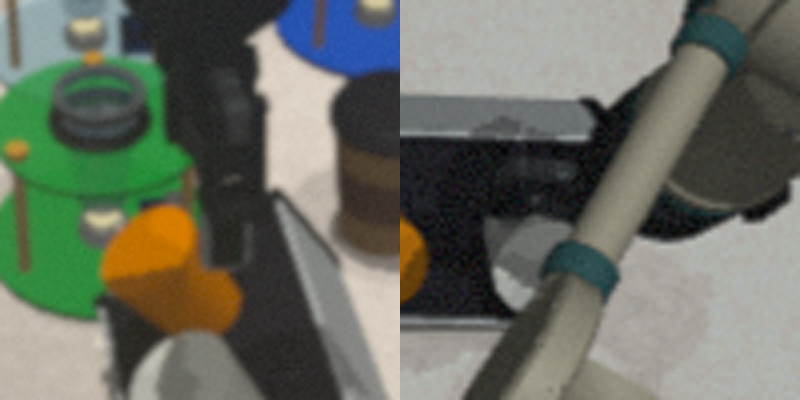

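```bash
python3 - <<'E'
from h import *
p=np.array([.2299,.5264,.1923])
yd=np.array([.4,.917,0])
for k in(-.05,.05,0):
  for z in (0,.013,.05): print(k,z,proj("top",p+k*yd+[0,0,z]),proj("side",p+k*yd+[0,0,z]))
t=cv2.imread("pics/top0.png");s=cv2.imread("pics/side0.png")
cv2.imwrite("pics/p4.png",np.hstack([cv2.resize(t[300:400,0:100],(400,400),interpolation=cv2.INTER_CUBIC),cv2.resize(s[0:100,110:210],(400,400),interpolation=cv2.INTER_CUBIC)]))
E
```

```text
-0.05 0 [ 88.01739247 350.61676993] [152.17634547  65.104227  ]
-0.05 0.013 [ 85.03868511 351.66165386] [151.13812406  60.54776166]
-0.05 0.05 [ 76.10500516 354.79544897] [148.11610054  47.28494005]
0.05 0 [ 46.15663672 329.97515551] [169.66751801  50.45818955]
0.05 0.013 [ 42.63170097 330.73894046] [168.77985884  46.05961717]
0.05 0.05 [ 32.0624055  333.02910102] [166.19913692  33.271497  ]
0 0 [ 67.03861907 340.2720988 ] [161.15561523  57.58553602]
0 0.013 [ 63.78550843 341.17578382] [160.19601796  53.10903314]
0 0.05 [ 54.03005638 343.88576108] [157.40454459  40.08686341]
```

View pics/p4.png

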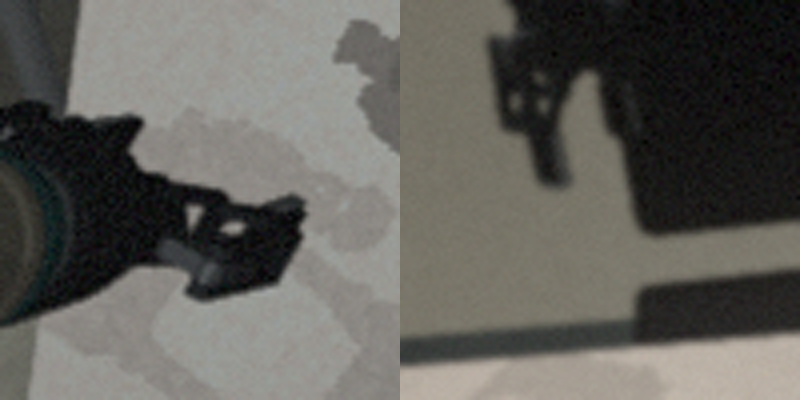

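```bash
python3 - <<'E'
from h import *
print(tri([148.7,46.],[72,355]));print(tri([148.7,46.],[75,350]))
E
```

```text
(array([0.21008046, 0.48865343, 0.24246097]), array([-0.21869587,  0.02328619]), array([-0.04379103, -0.36529539]))
(array([0.21538689, 0.48123431, 0.24552868]), array([ 1.31401938, -0.15644574]), array([0.26501584, 2.19088025]))
```

The visible fingertips triangulate about 35 mm higher than the stated TCP allows. I'll close the fingers in the air and check again.

Emit:
servo_tool(
  increments=[
    {"slide": [0, 0, 0], "spin": 0},
    {"slide": [0, 0, 0], "spin": 0},
    {"slide": [0, 0, 0], "spin": 0},
    {"slide": [0, 0, 0], "spin": 0},
    {"slide": [0, 0, 0], "spin": 0},
    {"slide": [0, 0, 0], "spin": 0},
  ],
  hand=0,
)

```text
clock: 4.1
position: [0.5782, -0.271, 0.2031]
ee_rot: [-0.0, -0.0, 1.0, 0.0]
contact_force: [0.5, 0.1, -0.6]
width: 0.0003
```

```bash
python3 - <<'E'
from h import *
p=manip.get_state()["position"];print(p)
for d in[(0,0,0),(0,-.01,0),(0,-.01,.037),(0,0,.05)]: print(d,proj("side",p+d),proj("top",p+d))
s=eyes.get_image("side");t=eyes.get_image("top")
cv2.imwrite("pics/p5.png",np.hstack([cv2.resize(s[150:270,280:400],(400,400),interpolation=cv2.INTER_CUBIC),cv2.resize(t[130:230,400:500],(400,400),interpolation=cv2.INTER_CUBIC)]))
E
```

```text
[ 0.5782337  -0.27102853  0.2031004 ]
(0, 0, 0) [340.06785573 234.26844218] [441.02823118 187.84282802]
(0, -0.01, 0) [341.25542291 238.47363085] [445.42287279 187.97207616]
(0, -0.01, 0.037) [341.54562338 221.1372479 ] [450.36846118 184.88030237]
(0, 0, 0.05) [340.41460445 210.67421912] [447.58076946 183.60306498]
```

View pics/p5.png

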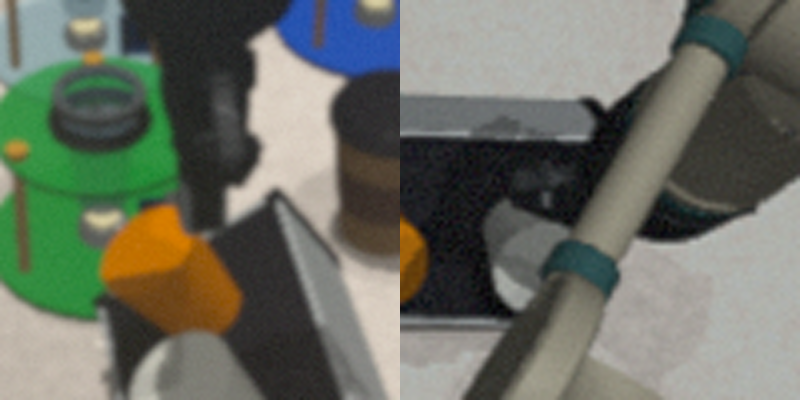

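With the jaws shut, the tip shows at side (341.5,219), which is about 37 mm above the stated TCP. Closing lightly with the TCP at z≈0.127 will settle it: either they stop on the cone, so the stated TCP is right, or they shut above the cap, so the picture is right.

Emit:
servo_tool(
  increments=[
    {"slide": [0, 0, 0], "spin": 0},
    {"slide": [0, 0, 0], "spin": 0},
    {"slide": [0, 0, 0], "spin": 0},
    {"slide": [0, 0, 0], "spin": 0},
    {"slide": [-0.001, -0.004, 0.02], "spin": 0},
    {"slide": [0, 0, 0.02], "spin": 0},
    {"slide": [0, 0, 0.02], "spin": 0},
    {"slide": [0, 0, 0.017], "spin": 0},
  ],
  hand=1,
  newtons=20,
)

```text
clock: 5.0
position: [0.579, -0.2748, 0.1251]
ee_rot: [-0.0, -0.0, 1.0, 0.0]
contact_force: [-0.3, 1.0, 0.8]
width: 0.0854
```

Emit:
servo_tool(
  increments=[
    {"slide": [0, 0, 0], "spin": 0},
    {"slide": [0, 0, 0], "spin": 0},
    {"slide": [0, 0, 0], "spin": 0},
  ],
  hand=0.5,
)

```text
clock: 5.3
position: [0.5801, -0.2754, 0.1275]
ee_rot: [0.001, -0.0, 1.0, -0.001]
contact_force: [0.5, -0.3, -0.7]
width: 0.0438
```

The width reached 44 mm, less than the 60 mm cap, so the jaws shut above it. The true finger ends are therefore about 37 mm above the reported TCP, and I'll allow for that: the TCP should be at about 0.068 m for the grasp. Now I open and go down.

Emit:
servo_tool(
  increments=[
    {"slide": [0, 0, 0], "spin": 0},
    {"slide": [0, 0, 0], "spin": 0},
    {"slide": [0, 0, 0], "spin": 0},
    {"slide": [0, 0, 0.01], "spin": 0},
    {"slide": [0, 0, 0.01], "spin": 0},
    {"slide": [0, 0, 0.01], "spin": 0},
    {"slide": [0, 0, 0], "spin": 0},
  ],
  hand=1,
)

```text
clock: 6.0
position: [0.5777, -0.2741, 0.0936]
ee_rot: [-0.002, -0.0, 1.0, 0.001]
contact_force: [-0.0, 0.3, 0.5]
width: 0.0854
```

```bash
cat > look.py <<'E'
from h import *
import sys
def look(name,a,b):
    p=manip.get_state();print(np.round(p["position"],4),np.round(p["contact_force"],1),p["clock"])
    s=eyes.get_image("side");t=eyes.get_image("top");cv2.imwrite(f"pics/{name}_s.png",s);cv2.imwrite(f"pics/{name}_t.png",t)
    c=lambda im,x,y:cv2.resize(im[max(y,0):y+100,x:x+100],(400,400),interpolation=cv2.INTER_CUBIC)
    cv2.imwrite(f"pics/{name}.png",np.hstack([c(s,*a),c(t,*b)]))
v=list(map(int,sys.argv[2:]));look(sys.argv[1],v[:2],v[2:])
E
python3 look.py p6 300 190 390 140
```

```text
[ 0.5777 -0.2741  0.0936] [-0.   0.3  0.5] 6.0
```

View pics/p6.png

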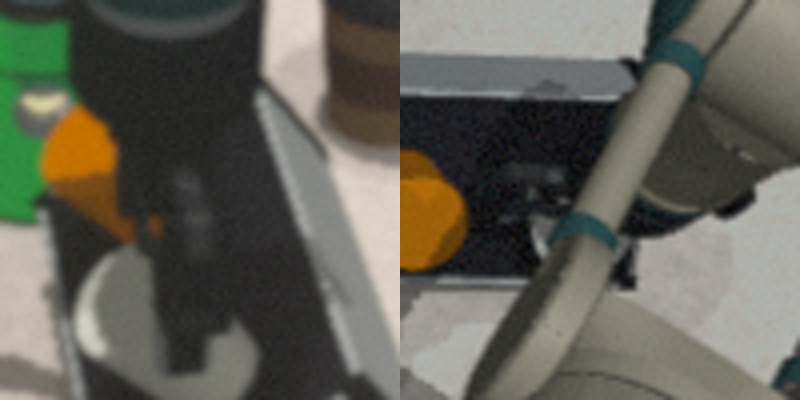

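The near finger now stands beside the white cone with its tip at side (346,282). I go down the last 25 mm and close.

Emit:
servo_tool(
  increments=[
    {"slide": [0, -0.001, 0.01], "spin": 0},
    {"slide": [0, 0, 0.01], "spin": 0},
    {"slide": [0, 0, 0.006], "spin": 0},
    {"slide": [0, 0, 0], "spin": 0},
    {"slide": [0, 0, 0], "spin": 0},
  ],
)

```text
clock: 6.6
position: [0.5792, -0.276, 0.0699]
ee_rot: [-0.0, -0.0, 1.0, 0.0]
contact_force: [0.1, -0.3, -0.7]
width: 0.0854
```

Emit:
servo_tool(
  increments=[
    {"slide": [0, 0, 0], "spin": 0},
    {"slide": [0, 0, 0], "spin": 0},
    {"slide": [0, 0, 0], "spin": 0},
    {"slide": [0, 0, 0], "spin": 0},
    {"slide": [0, 0, 0], "spin": 0},
  ],
  hand=0,
  newtons=40,
)

```text
clock: 7.1
position: [0.5792, -0.2763, 0.0709]
ee_rot: [0.0, -0.0, 1.0, -0.0]
contact_force: [-1.9, -1.6, 5.1]
width: 0.0572
```

```bash
python3 look.py p7 290 210 390 140
```

```text
[ 0.5792 -0.2763  0.0709] [-1.9 -1.6  5.1] 7.1
```

View pics/p7.png

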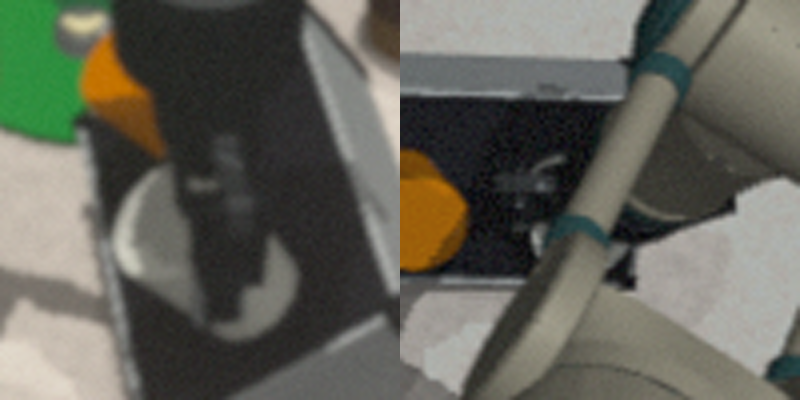

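It is held at a width of 57.2 mm, where the cone should be about 57 mm across. I draw it out along the pocket axis with small wiggles.

Emit:
servo_tool(
  increments=[
    {"slide": [0.003, 0.001, -0.004], "spin": 0},
    {"slide": [0.002, -0.002, -0.004], "spin": 0},
    {"slide": [0.003, 0.002, -0.004], "spin": 0},
    {"slide": [0.003, -0.002, -0.005], "spin": 0},
    {"slide": [0.003, 0.001, -0.004], "spin": 0},
    {"slide": [0, 0, 0], "spin": 0},
  ],
)

```text
clock: 7.8
position: [0.5647, -0.276, 0.0921]
ee_rot: [-0.0, -0.0, 1.0, -0.0]
contact_force: [-0.7, -0.3, 0.2]
width: 0.0572
```

```bash
python3 look.py p8 290 200 390 140
```

```text
[ 0.5647 -0.276   0.0921] [-0.7 -0.3  0.2] 7.8
```

View pics/p8.png

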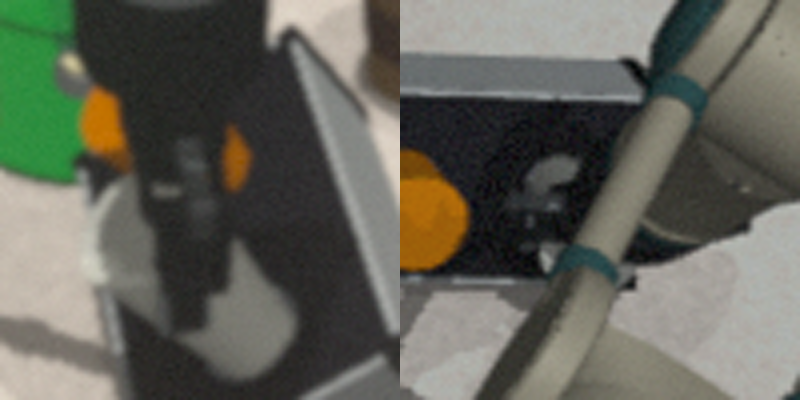

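Emit:
servo_tool(
  increments=[
    {"slide": [0.003, 0.001, -0.004], "spin": 0},
    {"slide": [0.002, -0.002, -0.004], "spin": 0},
    {"slide": [0.003, 0.002, -0.004], "spin": 0},
    {"slide": [0.003, -0.002, -0.005], "spin": 0},
    {"slide": [0.002, 0.001, -0.004], "spin": 0},
    {"slide": [0, 0, 0], "spin": 0},
    {"slide": [0, 0, 0], "spin": 0},
  ],
)

```text
clock: 8.6
position: [0.5521, -0.2759, 0.1124]
ee_rot: [0.0, -0.0, 1.0, 0.0]
contact_force: [-0.9, 0.0, -1.3]
width: 0.057
```

```bash
python3 look.py p9 290 190 390 140
```

```text
[ 0.5521 -0.2759  0.1124] [-0.9  0.  -1.3] 8.6
```

View pics/p9.png

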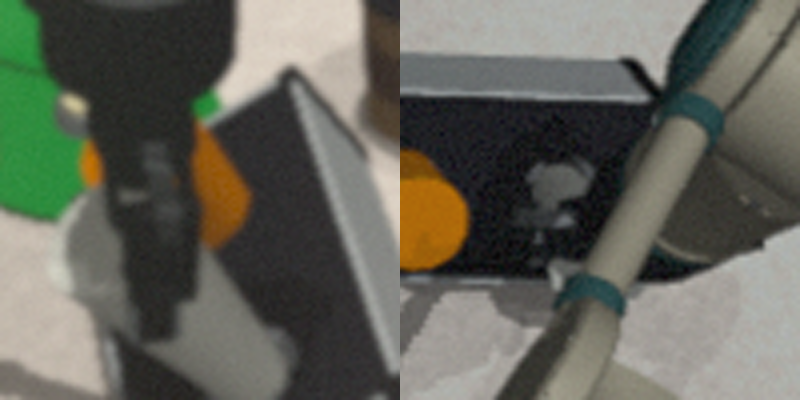

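It is 50 mm out and still at the 33° lean, with only the tip in the pocket. The tool can't tilt, so I'll turn the cone upright in the grip. I ease the grip to 20 N and move +x while the pocket's rear wall holds the tip.

Emit:
servo_tool(
  increments=[
    {"slide": [-0.004, 0, -0.001], "spin": 0},
    {"slide": [-0.004, 0, -0.002], "spin": 0},
    {"slide": [-0.004, 0, -0.002], "spin": 0},
    {"slide": [-0.004, 0, -0.002], "spin": 0},
    {"slide": [-0.004, 0, -0.002], "spin": 0},
    {"slide": [-0.004, 0, -0.001], "spin": 0},
    {"slide": [0, 0, 0], "spin": 0},
  ],
  newtons=20,
)

```text
clock: 9.4
position: [0.5771, -0.2759, 0.1224]
ee_rot: [0.0, -0.0, 1.0, 0.0]
contact_force: [0.2, -0.4, -1.2]
width: 0.057
```

```bash
python3 look.py p10 290 190 390 140
```

```text
[ 0.5771 -0.2759  0.1224] [ 0.2 -0.4 -1.2] 9.4
```

View pics/p10.png

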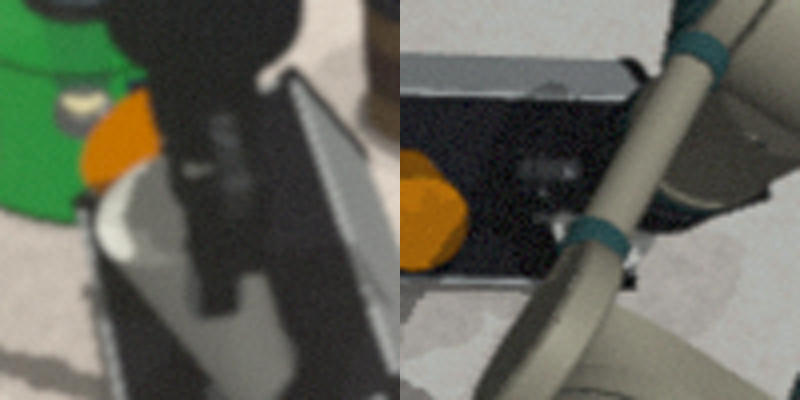

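The cone is turning in the grip: its bottom stayed at about side (358,290) while the top moved right. I carry on.

Emit:
servo_tool(
  increments=[
    {"slide": [-0.004, 0, -0.001], "spin": 0},
    {"slide": [-0.004, 0, -0.001], "spin": 0},
    {"slide": [-0.004, 0, -0.001], "spin": 0},
    {"slide": [-0.004, 0, -0.001], "spin": 0},
    {"slide": [-0.004, 0, 0], "spin": 0},
    {"slide": [0, 0, 0], "spin": 0},
    {"slide": [0, 0, 0], "spin": 0},
  ],
)

```text
clock: 10.2
position: [0.5963, -0.276, 0.126]
ee_rot: [-0.0, -0.0, 1.0, 0.0]
contact_force: [-0.2, -0.7, -1.8]
width: 0.057
```

```bash
python3 look.py p11 290 190 390 140
```

```text
[ 0.5963 -0.276   0.126 ] [-0.2 -0.7 -1.8] 10.2
```

View pics/p11.png

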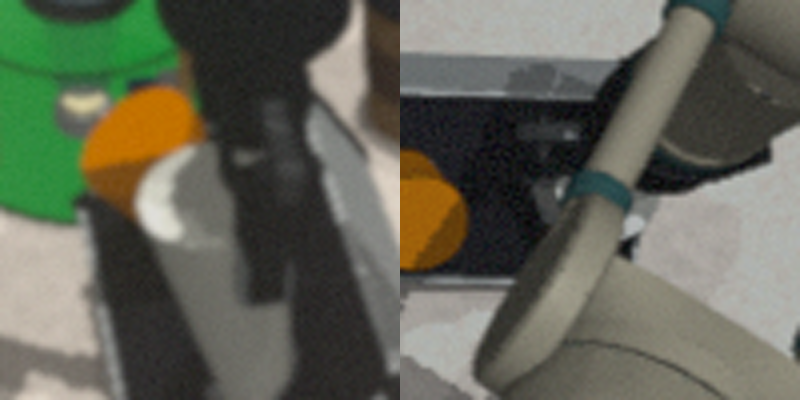

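Emit:
servo_tool(
  increments=[
    {"slide": [-0.004, 0, 0], "spin": 0},
    {"slide": [-0.004, 0, 0], "spin": 0},
    {"slide": [-0.004, 0, 0], "spin": 0},
    {"slide": [-0.004, 0, 0], "spin": 0},
    {"slide": [0, 0, 0], "spin": 0},
    {"slide": [0, 0, 0], "spin": 0},
  ],
)

```text
clock: 10.9
position: [0.6123, -0.276, 0.1261]
ee_rot: [-0.0, -0.0, 1.0, 0.0]
contact_force: [-1.0, -1.8, -0.3]
width: 0.0565
```

```bash
python3 look.py p12 300 190 390 140
```

```text
[ 0.6123 -0.276   0.1261] [-1.  -1.8 -0.3] 10.9
```

View pics/p12.png

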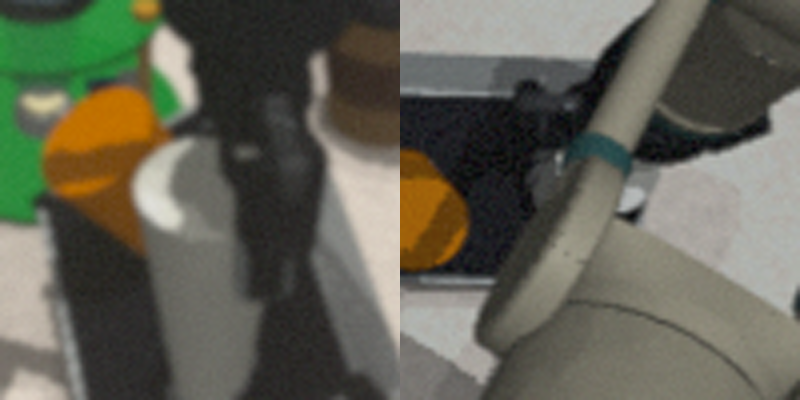

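The left edge of the cone now stands about 10° off vertical in the image, where upright would show about 7°. I lift clear and measure the tilt in the open.

Emit:
servo_tool(
  increments=[
    {"slide": [0, 0, -0.01], "spin": 0},
    {"slide": [0, 0, -0.02], "spin": 0},
    {"slide": [0, 0, -0.03], "spin": 0},
    {"slide": [0, 0, -0.03], "spin": 0},
    {"slide": [0, 0, -0.02], "spin": 0},
    {"slide": [0, 0, -0.01], "spin": 0},
    {"slide": [0, 0, 0], "spin": 0},
    {"slide": [0, 0, 0], "spin": 0},
  ],
)

```text
clock: 11.8
position: [0.6118, -0.2757, 0.2453]
ee_rot: [-0.001, -0.0, 1.0, 0.0]
contact_force: [-0.5, -0.3, -1.1]
width: 0.057
```

```bash
python3 look.py p13 310 150 400 120
```

```text
[ 0.6118 -0.2757  0.2453] [-0.5 -0.3 -1.1] 11.8
```

View pics/p13.png

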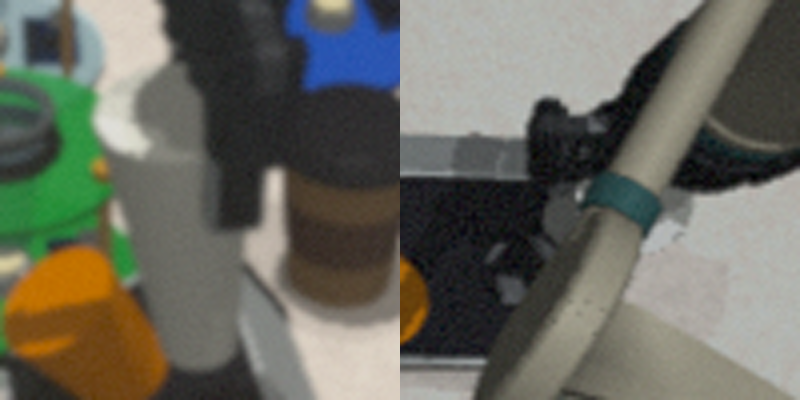

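```bash
cat > tilt.py <<'E'
from h import *
def edges(im,rows,c0,c1,lo,hi,ref):
    """left/right edge columns: walk out from column ref(row) while pixel neutral & in [lo,hi]"""
    L=[];Rr=[]
    g=cv2.GaussianBlur(im,(3,3),0).astype(int)
    for r in rows:
        ok=lambda c:(g[r,c].max()-g[r,c].min()<16) and lo<g[r,c].mean()<hi
        c=ref
        while c>c0 and ok(c-1):c-=1
        d=ref
        while d<c1 and ok(d+1):d+=1
        L.append((c-.5,r));Rr.append((d+.5,r))
    return np.array(L,float),np.array(Rr,float)
def plane(n,pts):
    l=cv2.fitLine(pts.astype(np.float32),cv2.DIST_HUBER,0,.01,.01).ravel()
    d=np.c_[pts-l[2:]]@np.array([-l[1],l[0]]);print("edge rms",d.std().round(2),"dir",l[:2])
    a=ray(n,l[2:])[1];b=ray(n,l[2:]+l[:2]*30)[1];m=np.cross(a,b);return m/np.linalg.norm(m)
def tiltxz(n,L,R):
    a=plane(n,L);b=plane(n,R)
    if a@b<0:b=-b
    m=a+b;m/=np.linalg.norm(m)   # plane holding camera & axis
    # axis in xz plane (y comp 0): perpendicular to m
    ax=np.cross(m,[0,1,0]);ax/=np.linalg.norm(ax);ax*=np.sign(ax[2])
    return np.degrees(np.arctan2(ax[0],ax[2])),m
E
python3 - <<'E'
from tilt import *
im=cv2.imread("pics/p13_s.png")
for r in range(206,238,4):print(r,[int(v) for v in im[r,340:382:2].mean(1)])
L,R=edges(im,range(206,234),335,390,75,150,362)
print(L[:,0],R[:,0]);print(tiltxz("side",L,R)[0])
E
```

```text
206 [165, 112, 94, 99, 103, 103, 106, 105, 104, 105, 97, 82, 63, 47, 47, 51, 73, 104, 164, 177, 146]
210 [81, 91, 96, 97, 102, 104, 107, 103, 108, 104, 107, 104, 102, 102, 101, 121, 172, 180, 182, 179, 164]
214 [78, 83, 93, 97, 99, 103, 103, 106, 107, 104, 107, 108, 105, 103, 100, 119, 163, 176, 182, 171, 124]
218 [86, 98, 109, 101, 98, 103, 106, 105, 105, 107, 106, 104, 105, 103, 103, 100, 79, 134, 177, 151, 100]
222 [87, 77, 53, 83, 94, 99, 101, 104, 107, 105, 107, 107, 105, 100, 104, 117, 131, 106, 84, 128, 120]
226 [76, 76, 65, 63, 90, 97, 101, 106, 107, 107, 105, 105, 104, 103, 105, 122, 133, 131, 127, 99, 105]
230 [74, 79, 72, 75, 83, 95, 103, 104, 103, 107, 103, 106, 113, 109, 108, 142, 136, 134, 131, 129, 122]
234 [68, 77, 76, 77, 91, 93, 101, 101, 104, 105, 105, 107, 111, 108, 99, 112, 152, 135, 131, 132, 131]
[340.5 341.5 342.5 343.5 343.5 343.5 343.5 344.5 344.5 344.5 345.5 345.5
 344.5 343.5 342.5 342.5 345.5 345.5 346.5 346.5 346.5 346.5 347.5 348.5
 348.5 349.5 349.5 350.5] [362.5 363.5 372.5 371.5 370.5 370.5 370.5 370.5 371.5 371.5 372.5 373.5
 374.5 375.5 375.5 376.5 377.5 379.5 379.5 380.5 380.5 381.5 381.5 381.5
 381.5 381.5 381.5 381.5]
edge rms 1.09 dir [0.25723958 0.96634763]
edge rms 1.49 dir [0.5543139 0.8323077]
-19.908818759815468
```

```bash
python3 - <<'E'
from tilt import *
L=np.array([(336.5,187),(341.5,206),(345.6,222),(347,226),(348.2,230)])
for R in (np.array([(371.,210),(371,214),(370.3,222),(370,226),(369.6,230)]),np.array([(371.,210),(369.6,234)])):
  print(tiltxz("side",L,R)[0])
E
```

```text
edge rms 0.15 dir [0.26025975 0.9655386 ]
edge rms 0.1 dir [ 0.07309215 -0.9973252 ]
-6.012838625969077
edge rms 0.15 dir [0.26025975 0.9655386 ]
edge rms 0.0 dir [ 0.05824577 -0.9983023 ]
-6.330145698145726
```

```bash
python3 - <<'E'
from h import *
for p in[(359.5,236),(360.5,237.5)]:
    o,d=ray("side",p);print(o+d*(-.2757-o[1])/d[1])
E
```

```text
[ 0.60945299 -0.2757      0.19853357]
[ 0.61124119 -0.2757      0.19491385]
```

The cone leans about 6°, top towards -x, and its narrow end is at about (0.610, -0.276, 0.197), right under the TCP. That is clear of the case, so I carry it over to the lamp.

Emit:
servo_tool(
  increments=[
    {"slide": [0.001, 0.01, 0], "spin": 0},
    {"slide": [0.001, 0.02, 0], "spin": 0},
    {"slide": [0.001, 0.025, 0], "spin": 0},
    {"slide": [0.001, 0.025, 0], "spin": 0},
    {"slide": [0.001, 0.025, 0], "spin": 0},
    {"slide": [0.001, 0.025, 0], "spin": 0},
    {"slide": [0.001, 0.025, 0], "spin": 0},
    {"slide": [0.001, 0.025, 0], "spin": 0},
  ],
)

```text
clock: 12.7
position: [0.6033, -0.093, 0.246]
ee_rot: [-0.0, -0.001, 1.0, 0.001]
contact_force: [0.0, 0.2, -1.5]
width: 0.0567
```

Emit:
servo_tool(
  increments=[
    {"slide": [0.001, 0.025, 0], "spin": 0},
    {"slide": [0.001, 0.025, 0], "spin": 0},
    {"slide": [0.001, 0.025, 0], "spin": 0},
    {"slide": [0.001, 0.025, 0], "spin": 0},
    {"slide": [0.001, 0.025, 0], "spin": 0},
    {"slide": [0.001, 0.025, 0], "spin": 0},
    {"slide": [0.001, 0.025, 0], "spin": 0},
    {"slide": [0.001, 0.025, 0], "spin": 0},
  ],
)

```text
clock: 13.5
position: [0.5947, 0.1067, 0.2461]
ee_rot: [-0.0, -0.001, 1.0, 0.0]
contact_force: [0.2, -0.0, -1.9]
width: 0.0563
```

Emit:
servo_tool(
  increments=[
    {"slide": [0.002, 0.025, 0], "spin": 0},
    {"slide": [0.002, 0.025, 0], "spin": 0},
    {"slide": [0.002, 0.025, 0], "spin": 0},
    {"slide": [0.001, 0.025, 0], "spin": 0},
    {"slide": [0.001, 0.016, 0], "spin": 0},
    {"slide": [0, 0.006, 0], "spin": 0},
    {"slide": [0, 0, 0], "spin": 0},
    {"slide": [0, 0, 0], "spin": 0},
  ],
)

```text
clock: 14.3
position: [0.5881, 0.2253, 0.2462]
ee_rot: [-0.0, 0.0, 1.0, -0.0]
contact_force: [-0.6, -0.3, -3.1]
width: 0.0566
```

```bash
python3 look.py p14 260 60 180 130
```

```text
[0.5881 0.2253 0.2462] [-0.6 -0.3 -3.1] 14.3
```

View pics/p14.png

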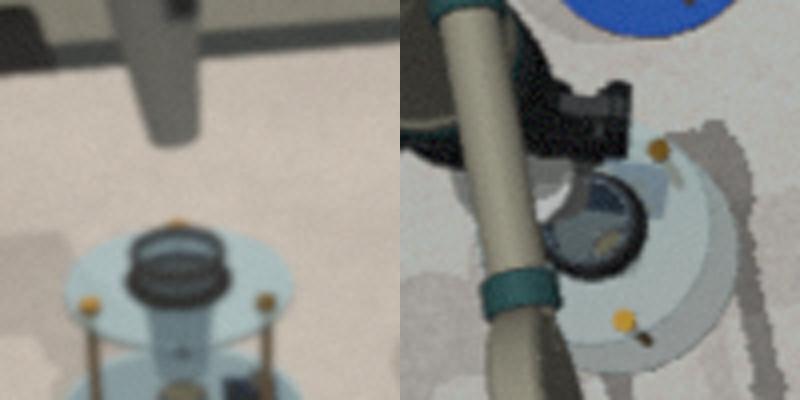

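```bash
python3 - <<'E'
from tilt import *
im=cv2.imread("pics/p14_s.png");t=cv2.imread("pics/top0.png");s0=cv2.imread("pics/side0.png")
L=[];R=[]
g=im.astype(float).mean(2)
for r in range(76,91):
    row=g[r,285:320]; d=row<155
    i=np.where(d)[0]; a,b=i[0],i[-1]
    f=lambda i,j:i+(155-row[i])/(row[j]-row[i])*(j-i)
    L.append((285+f(a,a-1),r));R.append((285+f(b,b+1),r))
L=np.array(L);R=np.array(R);print(L[:,0].round(1),R[:,0].round(1));tl,m=tiltxz("side",L,R);print("tilt",tl)
print([int(v) for v in g[88:102,303]])
# nuts triangulated
S=[(281.95,135.76),(326.13,134.75),(304.12,114.97)];T=[(235.57,209.70),(244.19,166.99),(202.31,182.01)]
X=[tri(a,b)[0] for a,b in zip(S,T)];print(np.round(X,4),np.mean(X,0))
print("axis proj",[proj("side",(.585,.226,z)).round(1) for z in(.102,.126,.2)])
E
```

```text
[284.3 284.8 291.  291.4 291.7 291.9 292.3 292.6 292.9 293.1 293.5 293.8
 294.  294.5 294.8] [310.  309.9 309.8 309.9 309.9 309.9 310.1 310.1 310.  310.  309.9 309.9
 309.8 309.8 309.9]
edge rms 1.56 dir [0.42798364 0.9037865 ]
edge rms 0.09 dir [0.00530045 0.99998593]
tilt -9.714701915853931
[98, 101, 98, 97, 98, 97, 99, 104, 129, 160, 178, 186, 187, 186]
[[0.5276 0.2038 0.1038]
 [0.6344 0.1887 0.1039]
 [0.5934 0.2876 0.1076]] [0.58509911 0.22671875 0.10511042]
axis proj [array([304.4, 129.4]), array([304., 121.]), array([303. ,  93.9])]
```

The nuts triangulate at z = 0.105 as expected, putting the axis at (0.585, 0.2267). The narrow end is at about x = 0.584 and leans about 7°. I correct by about 1 mm and go down just inside the mouth.

Emit:
servo_tool(
  increments=[
    {"slide": [-0.001, 0.001, 0.015], "spin": 0},
    {"slide": [-0.001, 0, 0.02], "spin": 0},
    {"slide": [0, 0, 0.02], "spin": 0},
    {"slide": [0, 0, 0.015], "spin": 0},
    {"slide": [0, 0, 0.008], "spin": 0},
    {"slide": [0, 0, 0.004], "spin": 0},
    {"slide": [0, 0, 0], "spin": 0},
    {"slide": [0, 0, 0], "spin": 0},
  ],
)

```text
clock: 15.2
position: [0.5908, 0.227, 0.1651]
ee_rot: [0.001, 0.0, 1.0, 0.0]
contact_force: [0.3, 0.3, -1.3]
width: 0.0567
```

```bash
python3 look.py p15 260 75 180 130
```

```text
[0.5908 0.227  0.1651] [ 0.3  0.3 -1.3] 15.2
```

View pics/p15.png

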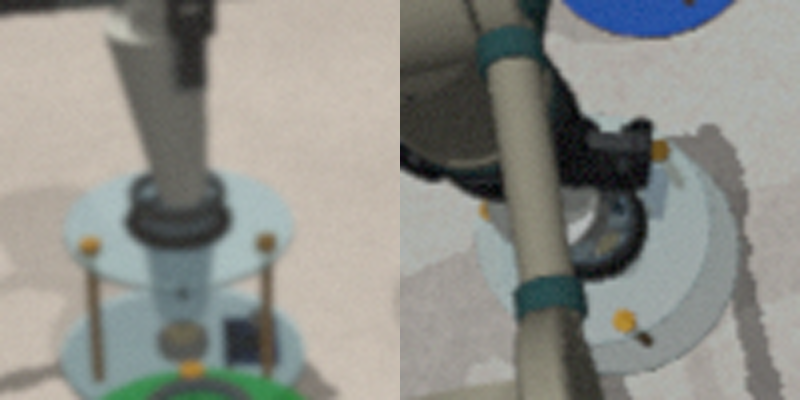

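The narrow end is inside the rim: cone columns 155–205 in the crop, ring centre at 178. I keep going down while moving +x so that the shade wall rights the cone.

Emit:
servo_tool(
  increments=[
    {"slide": [0, 0, 0.004], "spin": 0},
    {"slide": [0, 0, 0.004], "spin": 0},
    {"slide": [0, 0, 0.004], "spin": 0},
    {"slide": [-0.001, 0, 0.004], "spin": 0},
    {"slide": [-0.001, 0, 0.003], "spin": 0},
    {"slide": [0, 0, 0], "spin": 0},
  ],
)

```text
clock: 15.9
position: [0.592, 0.2269, 0.1444]
ee_rot: [-0.001, -0.0, 1.0, -0.0]
contact_force: [-0.6, 0.1, -1.9]
width: 0.0568
```

Emit:
servo_tool(
  increments=[
    {"slide": [-0.001, 0, 0.002], "spin": 0},
    {"slide": [-0.001, 0, 0.002], "spin": 0},
    {"slide": [-0.001, 0, 0.002], "spin": 0},
    {"slide": [-0.001, 0, 0], "spin": 0},
    {"slide": [0, 0, 0], "spin": 0},
  ],
)

```text
clock: 16.4
position: [0.5963, 0.2269, 0.1391]
ee_rot: [-0.0, -0.0, 1.0, 0.0]
contact_force: [-0.4, -0.5, -1.1]
width: 0.0569
```

```bash
python3 look.py p16 260 85 180 130
```

```text
[0.5963 0.2269 0.1391] [-0.4 -0.5 -1.1] 16.4
```

View pics/p16.png

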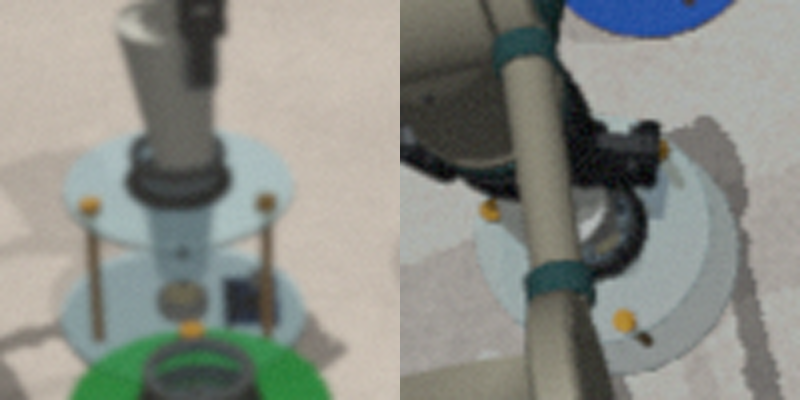

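Emit:
servo_tool(
  increments=[
    {"slide": [-0.001, 0, 0.001], "spin": 0},
    {"slide": [-0.001, 0, 0.001], "spin": 0},
    {"slide": [-0.001, 0, 0.001], "spin": 0},
    {"slide": [-0.001, 0, 0.001], "spin": 0},
    {"slide": [0, 0, 0], "spin": 0},
    {"slide": [0, 0, 0], "spin": 0},
  ],
)

```text
clock: 17.1
position: [0.6, 0.2269, 0.135]
ee_rot: [-0.0, -0.0, 1.0, -0.0]
contact_force: [-1.2, -0.3, -1.6]
width: 0.0565
```

```bash
python3 look.py p17 260 75 180 130
```

```text
[0.6    0.2269 0.135 ] [-1.2 -0.3 -1.6] 17.1
```

View pics/p17.png

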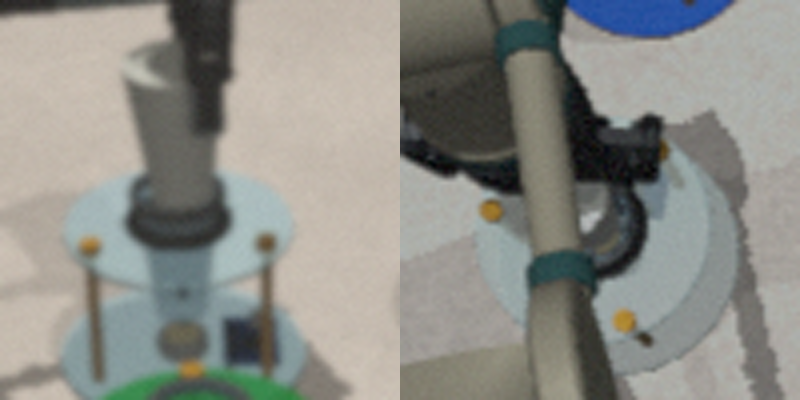

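Emit:
servo_tool(
  increments=[
    {"slide": [-0.001, 0, 0.001], "spin": 0},
    {"slide": [-0.001, 0, 0.001], "spin": 0},
    {"slide": [-0.001, 0, 0], "spin": 0},
    {"slide": [0, 0, 0], "spin": 0},
    {"slide": [0, 0, 0], "spin": 0},
  ],
)

```text
clock: 17.7
position: [0.6032, 0.227, 0.1331]
ee_rot: [-0.0, -0.0, 1.0, 0.0]
contact_force: [-0.8, -1.1, -3.2]
width: 0.0561
```

```bash
python3 look.py p18 260 75 180 130; cat >> tilt.py <<'E'
def lamp_edges(im,rows,th=150,mid=303):
    g=cv2.GaussianBlur(im,(3,3),0).astype(float).mean(2);L=[];R=[]
    for r in rows:
        c=mid
        while g[r,c-1]<th:c-=1
        L.append((c-(th-g[r,c])/(g[r,c-1]-g[r,c]),r));c=mid
        while g[r,c+1]<th:c+=1
        R.append((c+(th-g[r,c])/(g[r,c+1]-g[r,c]),r))
    return np.array(L),np.array(R)
E
python3 - <<'E'
from tilt import *
for n,rows in(("p14",range(78,91)),("p17",range(109,117)),("p18",range(110,118))):
    im=cv2.imread(f"pics/{n}_s.png");L,R=lamp_edges(im,rows,155)
    print(n,L[:,0].round(1),R[:,0].round(1),"tilt",tiltxz("side",L,R)[0])
E
```

```text
[0.6032 0.227  0.1331] [-0.8 -1.1 -3.2] 17.7
edge rms 0.04 dir [0.2987366  0.95433563]
edge rms 0.07 dir [0.00103207 0.99999946]
p14 [290.8 291.3 291.5 291.9 292.2 292.5 292.8 293.1 293.4 293.7 294.  294.4
 294.8] [309.9 309.9 309.9 310.  310.1 310.1 310.1 310.1 310.  310.  310.  310.
 310. ] tilt -5.974481099759366
edge rms 0.04 dir [0.22747035 0.973785  ]
edge rms 0.19 dir [ 0.12977865 -0.991543  ]
p17 [293.5 293.7 294.  294.2 294.5 294.7 294.9 295.1] [315.  314.4 314.1 314.  314.  313.9 313.9 313.9] tilt -0.6864694013678181
edge rms 0.13 dir [0.13798058 0.99043494]
edge rms 0.21 dir [ 0.15630461 -0.9877089 ]
p18 [294.1 294.4 294.6 294.8 294.9 295.1 295.2 295. ] [315.4 314.7 314.5 314.4 314.3 314.1 314.1 314.2] tilt 2.294007156884041
```

View pics/p18.png

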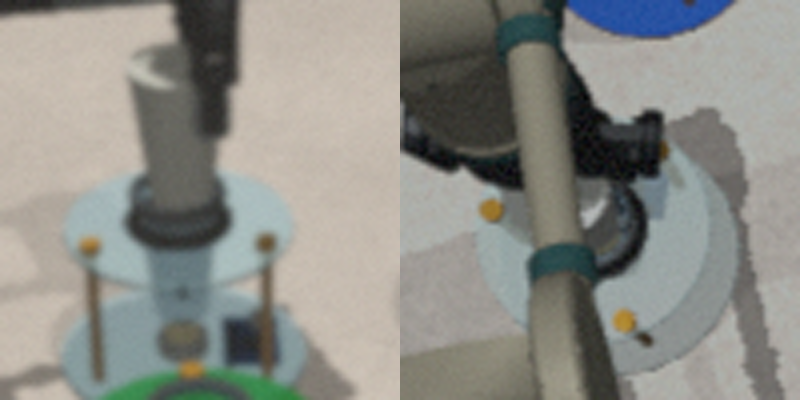

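The cone is now upright within about 1° and sits about 2 mm to +x of the axis. I centre it and lower slowly, watching the force.

Emit:
servo_tool(
  increments=[
    {"slide": [0.001, 0, 0.001], "spin": 0},
    {"slide": [0.001, 0, 0.002], "spin": 0},
    {"slide": [0, 0, 0.002], "spin": 0},
    {"slide": [0, 0, 0.002], "spin": 0},
    {"slide": [0, 0, 0], "spin": 0},
    {"slide": [0, 0, 0], "spin": 0},
  ],
)

```text
clock: 18.4
position: [0.6011, 0.227, 0.126]
ee_rot: [-0.0, -0.0, 1.0, -0.0]
contact_force: [-1.0, 0.0, -1.9]
width: 0.0569
```

```bash
python3 look.py p19 260 75 180 130;python3 - <<'E'
from tilt import *
for n,rows in(("p19",range(111,118)),):
    im=cv2.imread(f"pics/{n}_s.png");L,R=lamp_edges(im,rows,155)
    print(n,L[:,0].round(1),R[:,0].round(1),"tilt",tiltxz("side",L,R[:])[0])
E
```

```text
[0.6011 0.227  0.126 ] [-1.   0.  -1.9] 18.4
edge rms 0.07 dir [0.16016471 0.9870903 ]
edge rms 0.41 dir [ 0.3949107  -0.91871953]
p19 [293.5 293.7 293.9 294.1 294.3 294.4 294.4] [316.6 315.7 314.7 314.2 314.  313.9 314.1] tilt 8.148906676809059
```

View pics/p19.png

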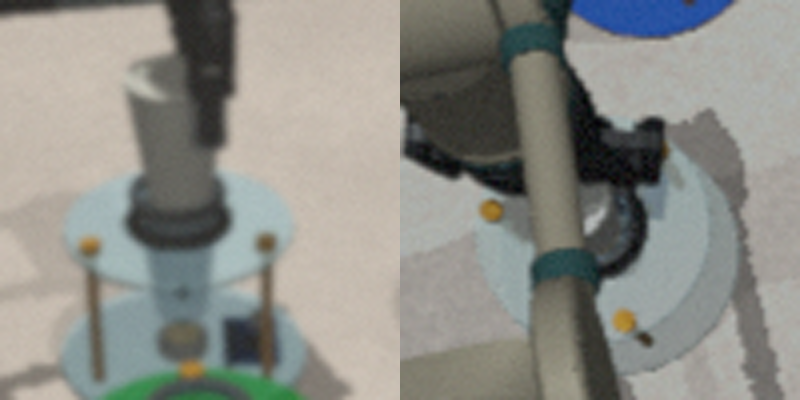

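Emit:
servo_tool(
  increments=[
    {"slide": [0, 0, 0.002], "spin": 0},
    {"slide": [0, 0, 0.002], "spin": 0},
    {"slide": [0, 0, 0.002], "spin": 0},
    {"slide": [0, 0, 0.002], "spin": 0},
    {"slide": [0, 0, 0], "spin": 0},
    {"slide": [0, 0, 0], "spin": 0},
  ],
)

```text
clock: 19.1
position: [0.601, 0.2266, 0.1179]
ee_rot: [-0.0, -0.0, 1.0, -0.0]
contact_force: [-1.1, -1.9, -2.3]
width: 0.0565
```

```bash
python3 look.py p20 260 75 180 130;python3 - <<'E'
from tilt import *
for n,rows in(("p20",range(112,118)),):
    im=cv2.imread(f"pics/{n}_s.png");L,R=lamp_edges(im,rows,155)
    print(n,L[:,0].round(1),R[:,0].round(1))
# where cap/rim should be when seated
for z in (.181,.191,.201):
  print(z,[proj("side",(.585+a,.2267+b,z)).round(1) for a,b in((-.03,0),(.03,0),(0,-.03),(0,.03))])
E
```

```text
[0.601  0.2266 0.1179] [-1.1 -1.9 -2.3] 19.1
p20 [292.9 293.1 293.3 293.5 293.7 293.7] [317.1 317.  316.6 315.7 314.7 314.3]
0.181 [array([290.8, 102.1]), array([315.6,  99.8]), array([305. , 106.9]), array([301.6,  95.1])]
0.191 [array([290.6,  98.3]), array([315.6,  96.1]), array([304.9, 103.2]), array([301.5,  91.4])]
0.201 [array([290.4,  94.5]), array([315.5,  92.3]), array([304.7,  99.3]), array([301.3,  87.7])]
```

View pics/p20.png

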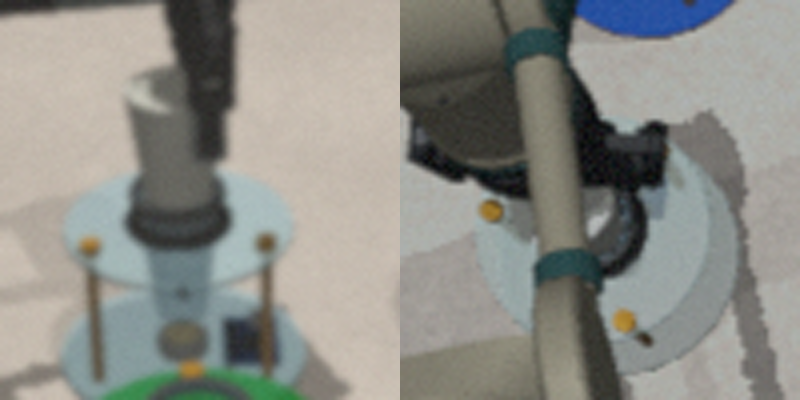

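The cap's left edge at side (290.8,98) puts the cap at z≈0.191 m, so the narrow end is about 10 mm above the seat. I lower in 1 mm steps.

Emit:
servo_tool(
  increments=[
    {"slide": [0, 0, 0.001], "spin": 0},
    {"slide": [0, 0, 0.001], "spin": 0},
    {"slide": [0, 0, 0.001], "spin": 0},
    {"slide": [0, 0, 0.001], "spin": 0},
    {"slide": [0, 0, 0.001], "spin": 0},
    {"slide": [0, 0, 0], "spin": 0},
  ],
)

```text
clock: 19.8
position: [0.6012, 0.2265, 0.1131]
ee_rot: [-0.0, -0.0, 1.0, -0.0]
contact_force: [-0.9, -4.7, 0.2]
width: 0.0567
```

Emit:
servo_tool(
  increments=[
    {"slide": [0, 0, 0.001], "spin": 0},
    {"slide": [0, 0, 0.001], "spin": 0},
    {"slide": [0, 0, 0], "spin": 0},
  ],
)

```text
clock: 20.1
position: [0.6012, 0.2264, 0.1112]
ee_rot: [-0.0, -0.0, 1.0, -0.001]
contact_force: [-0.8, -4.1, 1.3]
width: 0.0564
```

```bash
python3 look.py p21 260 75 180 130
```

```text
[0.6012 0.2264 0.1112] [-0.8 -4.1  1.3] 20.1
```

View pics/p21.png

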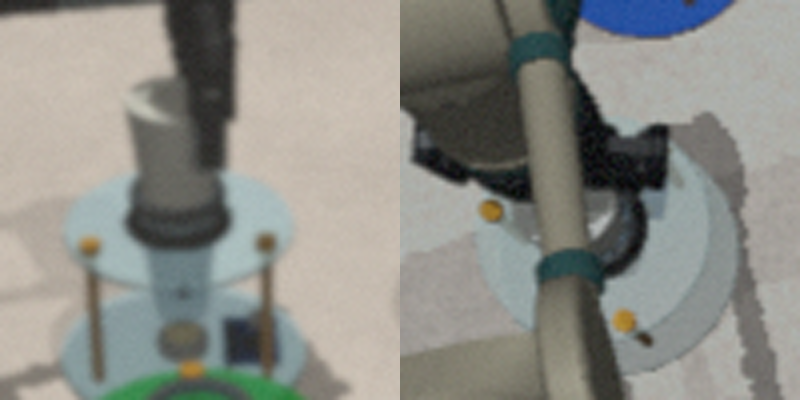

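The force of about −4 N in y shows the cone is touching the +y wall, so I move −y to relieve it.

Emit:
servo_tool(
  increments=[
    {"slide": [0, -0.001, 0], "spin": 0},
    {"slide": [0, 0, 0], "spin": 0},
    {"slide": [0, 0, 0], "spin": 0},
  ],
)

```text
clock: 20.5
position: [0.6012, 0.2262, 0.1111]
ee_rot: [-0.0, -0.0, 1.0, 0.0]
contact_force: [0.0, -3.9, -0.7]
width: 0.0564
```

Emit:
servo_tool(
  increments=[
    {"slide": [0, -0.001, 0], "spin": 0},
    {"slide": [0, 0, 0], "spin": 0},
    {"slide": [0, 0, 0], "spin": 0},
  ],
)

```text
clock: 20.8
position: [0.6011, 0.2257, 0.1111]
ee_rot: [-0.0, 0.0, 1.0, 0.001]
contact_force: [-0.9, -1.3, -2.3]
width: 0.0564
```

Emit:
servo_tool(
  increments=[
    {"slide": [0, -0.0005, 0.001], "spin": 0},
    {"slide": [0, 0, 0], "spin": 0},
    {"slide": [0, 0, 0], "spin": 0},
  ],
)

```text
clock: 21.1
position: [0.6013, 0.2251, 0.1102]
ee_rot: [0.0, -0.0, 1.0, 0.001]
contact_force: [0.0, 0.0, -1.5]
width: 0.0565
```

Emit:
servo_tool(
  increments=[
    {"slide": [0, 0, 0.001], "spin": 0},
    {"slide": [0, 0, 0], "spin": 0},
    {"slide": [0, 0, 0], "spin": 0},
  ],
)

```text
clock: 21.4
position: [0.6012, 0.2247, 0.1092]
ee_rot: [0.0, -0.0, 1.0, 0.0]
contact_force: [-0.2, 0.6, -1.4]
width: 0.0565
```

Emit:
servo_tool(
  increments=[
    {"slide": [0, 0, 0.001], "spin": 0},
    {"slide": [0, 0, 0], "spin": 0},
    {"slide": [0, 0, 0], "spin": 0},
  ],
)

```text
clock: 21.7
position: [0.6012, 0.2246, 0.1082]
ee_rot: [-0.0, 0.0, 1.0, 0.0]
contact_force: [-0.5, 1.7, -2.2]
width: 0.0568
```

```bash
python3 look.py p22 260 75 180 130;python3 - <<'E'
from h import *
for k in ("p20","p21","p22"):
    g=cv2.imread(f"pics/{k}_s.png").astype(float).mean(2)
    print(k,[int(v) for v in g[88:106,297]])
E
```

```text
[0.6012 0.2246 0.1082] [-0.5  1.7 -2.2] 21.7
p20 [191, 186, 184, 172, 150, 128, 123, 133, 136, 139, 150, 162, 178, 172, 143, 112, 97, 95]
p21 [190, 189, 185, 189, 186, 181, 162, 134, 125, 130, 131, 130, 134, 158, 179, 182, 163, 128]
p22 [190, 189, 187, 186, 190, 189, 185, 171, 150, 123, 129, 139, 136, 133, 152, 173, 180, 173]
```

View pics/p22.png

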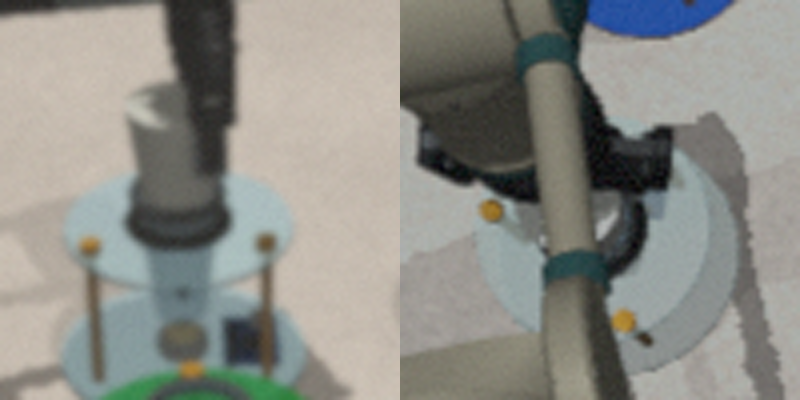

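Emit:
servo_tool(
  increments=[
    {"slide": [0, 0.0005, 0.001], "spin": 0},
    {"slide": [0, 0, 0], "spin": 0},
    {"slide": [0, 0, 0], "spin": 0},
  ],
)

```text
clock: 22.1
position: [0.6011, 0.2249, 0.1071]
ee_rot: [-0.0, -0.0, 1.0, -0.0]
contact_force: [0.2, 0.1, -1.6]
width: 0.0561
```

Emit:
servo_tool(
  increments=[
    {"slide": [0, 0, 0.001], "spin": 0},
    {"slide": [0, 0, 0], "spin": 0},
    {"slide": [0, 0, 0], "spin": 0},
  ],
)

```text
clock: 22.4
position: [0.6011, 0.2249, 0.1061]
ee_rot: [-0.0, -0.0, 1.0, -0.0]
contact_force: [-0.1, 1.1, -1.4]
width: 0.0567
```

Emit:
servo_tool(
  increments=[
    {"slide": [0, 0, 0.001], "spin": 0},
    {"slide": [0, 0, 0], "spin": 0},
    {"slide": [0, 0, 0], "spin": 0},
  ],
)

```text
clock: 22.7
position: [0.6012, 0.2249, 0.1053]
ee_rot: [0.0, -0.0, 1.0, -0.0]
contact_force: [-1.7, -0.1, -0.5]
width: 0.0562
```

Emit:
servo_tool(
  increments=[
    {"slide": [0, 0, 0.001], "spin": 0},
    {"slide": [0, 0, 0], "spin": 0},
    {"slide": [0, 0, 0], "spin": 0},
  ],
)

```text
clock: 23.0
position: [0.6012, 0.2248, 0.1045]
ee_rot: [0.0, -0.0, 1.0, -0.0]
contact_force: [-1.9, -0.7, 3.2]
width: 0.0564
```

The upward force has risen by about 5 N, so the tapers have met. I check the pose before letting go.

```bash
python3 look.py p23 260 75 180 130;python3 - <<'E'
from tilt import *
g=cv2.imread(f"pics/p23_s.png");print([int(v) for v in g.astype(float).mean(2)[88:106,297]])
L,R=lamp_edges(g,range(107,117),155);print(L[:,0].round(1),R[:,0].round(1))
for z in(.14,.15):print([proj("side",(.585+a,.2262,z)).round(1) for a in(-.03,0,.03)])
E
```

```text
[0.6012 0.2248 0.1045] [-1.9 -0.7  3.2] 23.0
[189, 189, 185, 188, 188, 187, 188, 184, 176, 153, 129, 127, 138, 141, 138, 149, 164, 178]
[298.2 291.2 291.5 291.7 291.9 292.1 292.3 292.5 292.7 292.8] [319.2 318.5 317.6 317.3 317.2 317.2 317.3 317.3 317.3 317.3]
[array([291.7, 117.2]), array([303.9, 116. ]), array([316. , 114.9])]
[array([291.5, 113.5]), array([303.7, 112.4]), array([315.9, 111.3])]
```

View pics/p23.png

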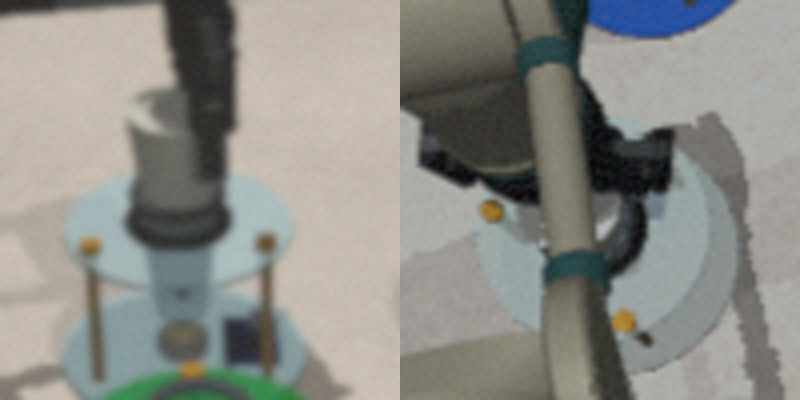

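It stands upright, with the left-edge slope at about 0.20 against about 0.19 expected for upright. I ease off half a millimetre and let go.

Emit:
servo_tool(
  increments=[
    {"slide": [0, 0, -0.0005], "spin": 0},
    {"slide": [0, 0, 0], "spin": 0},
  ],
)

```text
clock: 23.3
position: [0.6011, 0.2248, 0.1046]
ee_rot: [-0.0, -0.0, 1.0, -0.0]
contact_force: [-2.2, -1.3, 0.6]
width: 0.0565
```

Emit:
servo_tool(
  increments=[
    {"slide": [0, 0, 0], "spin": 0},
    {"slide": [0, 0, 0], "spin": 0},
    {"slide": [0, 0, 0], "spin": 0},
    {"slide": [0, 0, 0], "spin": 0},
    {"slide": [0, 0, 0], "spin": 0},
    {"slide": [0, 0, 0], "spin": 0},
  ],
  hand=1,
)

```text
clock: 23.9
position: [0.6013, 0.225, 0.1047]
ee_rot: [0.0, -0.0, 1.0, 0.0]
contact_force: [-0.1, -0.1, 0.1]
width: 0.0855
```

```bash
python3 look.py p24 260 75 180 130
```

```text
[0.6013 0.225  0.1047] [-0.1 -0.1  0.1] 23.9
```

View pics/p24.png

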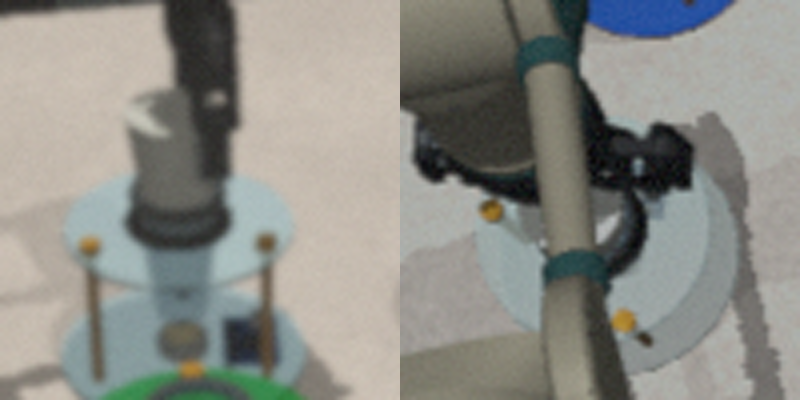

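Let go: the forces read zero and the cone has hardly moved. I withdraw straight up, then back from the lamp.

Emit:
servo_tool(
  increments=[
    {"slide": [0, 0, -0.005], "spin": 0},
    {"slide": [0, 0, -0.015], "spin": 0},
    {"slide": [0, 0, -0.03], "spin": 0},
    {"slide": [0, 0, -0.04], "spin": 0},
    {"slide": [0, 0, -0.04], "spin": 0},
    {"slide": [0, 0, -0.03], "spin": 0},
    {"slide": [0.02, 0, -0.01], "spin": 0},
    {"slide": [0.04, 0, 0], "spin": 0},
  ],
)

```text
clock: 24.8
position: [0.5441, 0.2252, 0.2768]
ee_rot: [0.003, 0.001, 1.0, 0.001]
contact_force: [0.1, 0.2, 0.0]
width: 0.0853
```

Emit:
servo_tool(
  increments=[
    {"slide": [0.045, 0.01, 0], "spin": 0},
    {"slide": [0.045, 0.02, 0], "spin": 0},
    {"slide": [0.045, 0.02, 0], "spin": 0},
    {"slide": [0.03, 0.02, 0], "spin": 0},
    {"slide": [0.02, 0.02, 0], "spin": 0},
    {"slide": [0, 0, 0], "spin": 0},
    {"slide": [0, 0, 0], "spin": 0},
  ],
)

```text
clock: 25.5
position: [0.3561, 0.3151, 0.2753]
ee_rot: [0.001, -0.001, 1.0, 0.0]
contact_force: [-0.7, -0.1, 0.8]
width: 0.0853
```

```bash
python3 look.py p25 260 75 180 130; cp pics/p25_t.png pics/p25t.png; python3 - <<'E'
from tilt import *
s=cv2.imread("pics/p25_s.png");t=cv2.imread("pics/p25_t.png");s0=cv2.imread("pics/side0.png");t0=cv2.imread("pics/top0.png")
L,R=lamp_edges(s,range(107,117),155);print(L[:,0].round(1),R[:,0].round(1));print("tilt",tiltxz("side",L,R)[0])
a=blob(t0,(375,172,35,40),lambda r:(r[...,2]>128)&(r[...,0]<70))[0][0];b=blob(t,(375,172,35,40),lambda r:(r[...,2]>128)&(r[...,0]<70))[0][0];print("amber",a,b)
d=cv2.absdiff(s,s0).max(2)>60
d2=cv2.absdiff(t,t0).max(2)>60
cv2.imwrite("pics/d.png",np.hstack([(d*255).astype(np.uint8)[:, :],(d2*255).astype(np.uint8)])[::1,::1][:, :])
cv2.imwrite("pics/p26.png",np.vstack([cv2.resize(s,(480,300)),cv2.resize(t,(480,300))]))
E
```

```text
[0.3561 0.3151 0.2753] [-0.7 -0.1  0.8] 25.5
[208.    inf 291.1 291.3 291.5 291.7 291.9 292.2 292.3 292.5] [255.5  -inf 315.3 315.2 315.1 315.1 315.  314.9 314.7 314.7]
edge rms nan dir [0. 0.]
edge rms nan dir [0. 0.]
tilt nan
amber [393.7889576  195.30147934] [393.80595589 195.26082611]tilt.py:30: RuntimeWarning: divide by zero encountered in scalar divide
  L.append((c-(th-g[r,c])/(g[r,c-1]-g[r,c]),r));c=mid
tilt.py:32: RuntimeWarning: divide by zero encountered in scalar divide
  R.append((c+(th-g[r,c])/(g[r,c+1]-g[r,c]),r))
tilt.py:16: RuntimeWarning: invalid value encountered in matmul
  d=np.c_[pts-l[2:]]@np.array([-l[1],l[0]]);print("edge rms",d.std().round(2),"dir",l[:2])
tilt.py:17: RuntimeWarning: invalid value encountered in divide
  a=ray(n,l[2:])[1];b=ray(n,l[2:]+l[:2]*30)[1];m=np.cross(a,b);return m/np.linalg.norm(m)
```

View pics/p25.png

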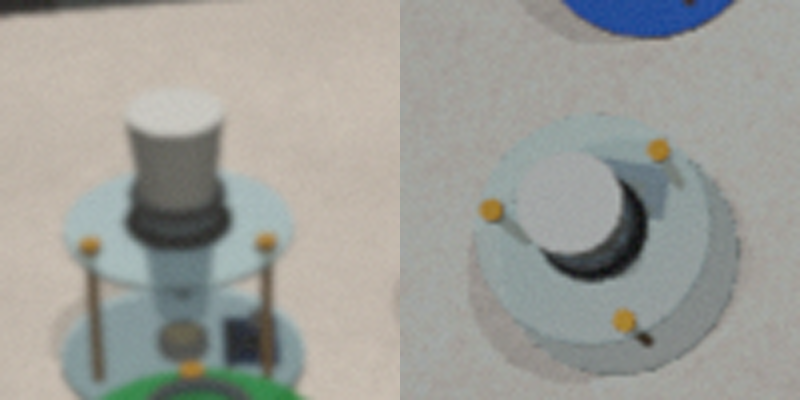

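View pics/p26.png

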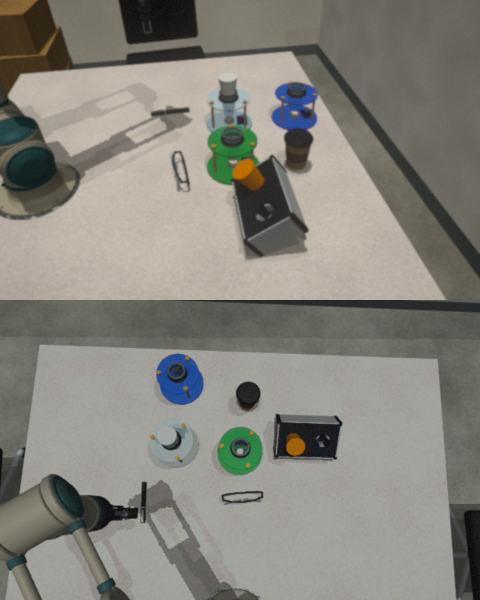

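```bash
python3 - <<'E'
from tilt import *
s=cv2.imread("pics/p25_s.png");t=cv2.imread("pics/p25_t.png")
L,R=lamp_edges(s,range(109,117),155);print("tilt",tiltxz("side",L,R)[0])
for k,im,roi in(("t",t,(205,160,35,40)),):
    for th in(152,160): print(k,blob(im,roi,lambda r:(r[...,1]>th)&(r.max(2)-r.min(2)<8))[0])
hc=cv2.HoughCircles(cv2.resize(cv2.cvtColor(t[155:205,195:250],cv2.COLOR_BGR2GRAY),None,fx=8,fy=8,interpolation=cv2.INTER_CUBIC),cv2.HOUGH_GRADIENT,1.5,400,param1=80,param2=20,minRadius=85,maxRadius=125)
c=hc[0,0];pt=((c[0]+.5)/8-.5+195,(c[1]+.5)/8-.5+155);print("hough",pt,c[2]/8)
print("cap on z=.181:",onz("top",pt,.181))
E
python3 - <<'E'
import cv2,numpy as np
s=cv2.imread("pics/p25_s.png").astype(int);g=s.mean(2)
print([int(v) for v in g[94:118,303]]);print([int(v) for v in g[103,286:322]])
E
```

```text
edge rms 0.02 dir [0.19720216 0.98036283]
edge rms 0.03 dir [ 0.08742644 -0.996171  ]
tilt -0.922791552755439
t (array([221.58155632, 179.95607376]), array([24.6, 25.6]), 72, 495.03125)
t (array([221.52529335, 179.87847519]), array([24.4, 25.2]), 79, 480.625)
hough (np.float32(227.46875), np.float32(186.34375)) 13.625
cap on z=.181: [0.57144576 0.21243445 0.181     ]
[183, 187, 185, 191, 195, 195, 193, 196, 199, 195, 196, 197, 196, 189, 170, 133, 105, 99, 100, 100, 100, 100, 101, 103]
[181, 184, 184, 179, 182, 186, 192, 196, 197, 194, 197, 196, 198, 199, 198, 195, 196, 195, 193, 197, 195, 194, 195, 197, 195, 196, 198, 195, 188, 182, 179, 179, 185, 183, 181, 183]
```

```bash
python3 - <<'E'
from tilt import *
print(tri([303.2,102.8],[221.55,179.9]));print(onz("top",(221.55,179.9),.181))
s=cv2.imread("pics/p25_s.png");g=cv2.resize(cv2.cvtColor(s[90:120,280:325],cv2.COLOR_BGR2GRAY),None,fx=8,fy=8,interpolation=cv2.INTER_CUBIC)
for th in(187,190,192):print(blob(s,(284,92,38,22),lambda r:r.mean(2)>th,1,8))
E
```

```text
(array([0.58576907, 0.22778473, 0.17561281]), array([ 0.39932352, -0.10352279]), array([-0.0222307 ,  0.54443786]))
[0.58597774 0.22673513 0.181     ]
[(array([303.27664185, 101.19610214]), array([11.9, 24.9]), 86, 225.1171875)]
[(array([303.21622086, 101.75141239]), array([10.4, 23.3]), 88, 187.8203125)]
[(array([303.26496315, 101.88652325]), array([ 9.8, 22.4]), 88, 171.3203125)]
```

```bash
python3 - <<'E'
from rig import manip
print(manip.sign_off())
E
```

```text
the job is handed in; nothing more can be done
None
```

The white diffuser is seated upright in the clear lamp's shade and let go, and I handed the job in at about 25.5 s of the 51 s allowed. No verdict was reported.

**What I did:**
- I gripped the white cone, drew it 50 mm along the pocket axis, and turned it upright in the jaws against the pocket wall, because the tool cannot tilt.
- I carried it to the lamp and lowered it. The shade wall corrected the last of the lean.
- I stopped when the tapers met, at about 5 N of upward force, eased off 0.5 mm, opened the jaws and withdrew.

**Last checks:**
- **Position:** The cap centre is at (0.586, 0.227), against the measured lamp axis at (0.585, 0.227).
- **Tilt:** The axis is about 0.9° from vertical, measured in the side view only.
- **Other objects:** The amber cone moved less than 0.1 px in the top view. The cup, glasses and marker look unmoved, but I checked them by eye only.

**Disagreements:**
- **TCP offset:** The real finger ends were about 37 mm above the reported TCP. I found this in the pictures, confirmed it by closing the jaws above the cap, and allowed for it throughout.
- **Cap height:** It came out at 176 to 180 mm depending on how the edge was taken, against 181 mm expected. That is most likely image error, since the force showed contact, but the low end lies outside the 4 mm height tolerance.

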